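Pack the ink pots in the hasped paint case

TASK

Swing the hasp of the paint case right off its catch, open the lid wide, and stand every ink pot that is out on the table upright in an empty compartment of its own, leaving the pots already packed standing in the case. Then shut the lid fully and swing the hasp back up over its catch, all the way. Leave the tea jar, the palette and the brush where they are.

Things in the scene. Friction and masses are not known exactly. Their poses are not given: they have to be found in the camera images.
- case: plywood paint case, fixed. Base: open tray 136 (x) x 200 (y) x 34 mm high, walls and floor 6 mm; dividers (4 mm thick, tops 28 mm above the table) make six compartments about 60 x 60 mm, centred at x = -32, +32 and y = -64, 0, +64 mm; each takes one pot. Origin: centre of the underside, on the table; +x towards the hinged far side, z up; may be turned a little about z
- lid (a joint): lid angle, rad: 0 shut, growing as it swings up and away from the robot, at most 1.95. Hollow cover 136 x 200 x 26 mm, 20 mm deep inside; shut, its top is 60 mm above the table. Hinged on the base's far upper edge; the hinge is stiff (0.3 N m), the lid stays where it is left. A gripper over the far row of compartments needs it open about 1.8
- lid_hinge (a point): middle of the lid's hinge line: case x = +68, y = 0, z = 34 mm; the line runs along the case's y. Axes turn with the lid
- lid_pull (a point): centre of the lid's pull: brass barrel 18 mm across, 22 mm long, axis along the case's y, on a stem before the lid's front face, at case y = +45 mm; in the lid's frame 164 mm before the hinge line and 13 mm above it. Lid shut, it is 47 mm above the table. Pinched by its ends from above, it turns between the fingers as the lid swings
- hasp (a joint): angle of the hasp in rad: 0 upright, over the catch on the lid; growing as it swings down towards the robot, at most 1.5, where it stands straight out from the case's front. Stiff hinge (about 0.06 N m): it stays where it is left
- hasp_hinge (a point): middle of the hasp's hinge, on the front of the base: case x = -76 mm, y = -45 mm, z = 30 mm; the hinge line runs along the case's y
- hasp_knob (a point): centre of the hasp's end knob: brass barrel 16 mm across, 24 mm long, axis along the case's y, 52 mm from the hasp's hinge line (82 mm above the table when upright). The hasp is a flat slotted brass strap 23 mm wide. Pinched by its ends from above, the knob turns between the fingers
- pot_a: ink pot: amber glass body 40 mm across and 28 mm high, on it a coaxial black screw cap 26 mm across and 18 mm high (46 mm in all), about 90 g. Origin: centre of the underside, z up through the cap. Starts standing on the table; not in every start
- pot_b: ink pot: amber glass body 40 mm across and 28 mm high, on it a coaxial black screw cap 26 mm across and 18 mm high (46 mm in all), about 90 g. Origin: centre of the underside, z up through the cap. Starts standing on the table; not in every start
- pot_c: ink pot: amber glass body 40 mm across and 28 mm high, on it a coaxial black screw cap 26 mm across and 18 mm high (46 mm in all), about 90 g. Origin: centre of the underside, z up through the cap. Starts standing on the table; not in every start
- pot_d: ink pot: amber glass body 40 mm across and 28 mm high, on it a coaxial black screw cap 26 mm across and 18 mm high (46 mm in all), about 90 g. Origin: centre of the underside, z up through the cap. Starts standing on the table; not in every start
- stock_1: ink pot: amber glass body 40 mm across and 28 mm high, on it a coaxial black screw cap 26 mm across and 18 mm high (46 mm in all), about 90 g. Origin: centre of the underside, z up through the cap. When present it stands in the case from the start, in one of the compartments
- stock_2: ink pot: amber glass body 40 mm across and 28 mm high, on it a coaxial black screw cap 26 mm across and 18 mm high (46 mm in all), about 90 g. Origin: centre of the underside, z up through the cap. When present it stands in the case from the start, in one of the compartments
- stock_3: ink pot: amber glass body 40 mm across and 28 mm high, on it a coaxial black screw cap 26 mm across and 18 mm high (46 mm in all), about 90 g. Origin: centre of the underside, z up through the cap. When present it stands in the case from the start, in one of the compartments
- stock_4: ink pot: amber glass body 40 mm across and 28 mm high, on it a coaxial black screw cap 26 mm across and 18 mm high (46 mm in all), about 90 g. Origin: centre of the underside, z up through the cap. When present it stands in the case from the start, in one of the compartments
- stock_5: ink pot: amber glass body 40 mm across and 28 mm high, on it a coaxial black screw cap 26 mm across and 18 mm high (46 mm in all), about 90 g. Origin: centre of the underside, z up through the cap. When present it stands in the case from the start, in one of the compartments
- stock_6: ink pot: amber glass body 40 mm across and 28 mm high, on it a coaxial black screw cap 26 mm across and 18 mm high (46 mm in all), about 90 g. Origin: centre of the underside, z up through the cap. When present it stands in the case from the start, in one of the compartments
- tea_jar: white ceramic jar 100 mm across, 110 mm high, open at the top; origin: centre of its underside. Not part of the job
- palette: flat white plastic palette 90 x 170 x 10 mm with dried paint pans; origin: centre of its underside. Not part of the job
- brush: thin paint brush lying on the table, 208 mm long, 10 mm thick, along its own x; origin under its middle. Not part of the job

How it is judged:
By the outcome, as a careful person would: the job done as asked, in the order asked, and still so for the second after the job is handed in, with the robot touching nothing.
Of pot_a, pot_b, pot_c, pot_d only 2 to 4 are there at a start; the rules pass over those that are not, and their reading is None.
Of stock_1, stock_2, stock_3, stock_4, stock_5, stock_6 only 1 to 2 are there at a start; the rules pass over those that are not, and their reading is None.
At some moment in a run one of pot_a, pot_b, pot_c, pot_d may be knocked a few centimetres aside while the robot is not near it.
It also fails if it takes over 210 s, if anything falls off the work surface, if the arm or the gripper's body presses on something with over 40 N, if the wrist force passes 120 N, or if a joint passes its speed limit or range.

ROBOT

A 7-joint arm with a two-finger parallel gripper is mounted at the origin on the work surface. World frame = base frame: x ahead of the robot, y to its left, z up, the work surface at z = 0. Lengths are in m, angles in rad, forces in N, time in s.
With the tool pointing down it reaches from about 0.425 to 0.95 m from the base axis. Payload 4.7 kg.
Tool frame: the origin (TCP) lies at the very end of the fingers, on their centre line; the grasp point (between the pads) lies ctrl.hold_point_z behind it (ctrl.hold_point_z is the distance from the TCP to the grasp point, in m); z points along the fingers, y is the line along which they close (so a half turn about z gives the same grasp; the last joint's range is limited). The gripper opens to 87 mm and grips with 3 to 60 N. Pads are 19 mm wide; open, the fingers measure 117 mm over their backs; the gripper's body (75 mm by 190 mm) begins 51 mm behind the grasp point.
Start: joints at [1.124, 0.469, -0.049, 1.532, 0.024, 1.141, -0.082], TCP at [0.274, -0.617, 0.223] pointing down, gripper open.
Joint ranges: [-2.59, 2.59], [-0.33, 1.99], [-1.39, 1.29], [0.1, 2.45], [-1.04, 4.18], [0.21, 1.99], [-2.66, 2.66]. Speed limits (rad/s): [2.57, 2.57, 3.14, 3.14, 3.14, 3.14, 3.14].

INTERFACE

Orientations are given as a 3x3 rotation matrix whose columns are the frame's x, y, z axes.
In Python, from plant import sense, vision, order, ctrl gives the robot as it stands.
- The arm moves only by the tool step_arm, never from a script. Its argument "plan" is a list of rows, each an object with "travel": the shift along the world's x, y, z in m, a list of three; "turn": the turn about the world's z in degrees; "hand": the closure, from -1 (fully open) to 1 (shut). In form: [{"travel": [dx, dy, dz], "turn": turn, "hand": hand}, ...]. A call has exactly 8 rows; each row shifts and turns the commanded pose from where the row before left it; what a row does not reach is not made up. A row lasts 1/12 s, in which the tool goes at most 41.7 mm and 7.16 degrees, less where a joint would pass 70% of its speed; a pose out of reach is approached as far as the arm can. A call with a gripper value outside its range is refused whole. The fingers move at their own pace and stop on an object; "squeeze" is the grip in N (left out, the last holds). Time passes only in rows, so rows that do not move let the fingers close, or fill a call up. It gives the time, the measured TCP pose, the force, the opening and the grip force at its end, in the units of the state.
- sense(): the state, without advancing time (a new reading comes with each control period).
- vision.capture(name): name is "scene" or "top" or "wrist"; returns (picture, depth): 400x640x3 uint8, red, green, blue; 400x640 float32, m along the optical axis (not along the pixel's ray), 0 where there is no reading.
- vision.camera_model(name): a dict with "fx", "fy", "cx", "cy" (pixels), "k1" (the pictures are not rectified: a ray, as slopes to the right and down, at radius r is drawn at 1 + k1 r^2 times it, then the intrinsics apply), "rvec" (rotation vector, rad) and "tvec" (3), from world to camera coordinates, as OpenCV has them. Camera axes: x right, y down, z forward; pixel columns grow to the right and rows downward; lengths in m; the calibration is good to about 2 mm. A picture is of the moment at which its call begins: read the wrist's pose just before it. camera_model takes no time and is no camera call; for the wrist camera it gives the pose at the moment of the call.
- order.sign_off(): hands the job in; it is judged then, once.
The state is a dict: "clock": time; "joint_pos": joint angles; "qvel": joint speeds; "tau": joint torques, N m; "ee_pos": TCP position; "tool_rot": TCP orientation; "ft_force": force on the tool from outside, world axes, zero at the start; "ft_torque": the same for the moment, N m; "finger_gap": finger opening in m; "gripper_force": force on a finger pad.
Only numpy, scipy, OpenCV 4.12 (cv2) and the standard library are available. Lean on these libraries where they do the work, as an engineer would, in place of code of your own. Each camera call takes 0.05 s, during which the arm holds its last target. There are 200 camera calls.

## Working session

There is one attempt and no reset: what is moved stays moved. The work goes in short steps, Python scripts to look and compute and a tool call to move; the robot and the scene stay as the last step left them, time stands still between calls to the robot, and variables do not carry over. Pictures are saved under pics/ and viewed, at most 14 in all, crops included, and the job is handed in when it is done.

Besides the shell and the picture viewer there is one more tool, called as name(argument=value, ...), one argument or row to a line, values as JSON. step_arm: Moves the arm, as the interface text tells. Its arguments: {"type":"object","properties":{"plan":{"type":"array"},"squeeze":{"type":"number"}},"required":["plan"]}

```bash
mkdir -p pics; cat > h.py <<'E'
import numpy as np, cv2
from plant import sense, vision, order, ctrl
def cap(n):
    m=vision.camera_model(n); p,d=vision.capture(n); return p,d,m
def rays(m,uv):
    uv=np.atleast_2d(np.asarray(uv,float)); K=np.array([[m['fx'],0,m['cx']],[0,m['fy'],m['cy']],[0,0,1]])
    q=cv2.undistortPoints(uv.reshape(-1,1,2),K,np.array([m['k1'],0,0,0,0.])).reshape(-1,2)
    # model is 1+k1 r^2
    R=cv2.Rodrigues(np.array(m['rvec'],float))[0]; t=np.array(m['tvec'],float).ravel()
    return -R.T@t, np.c_[q,np.ones(len(q))]@R
def plane(m,uv,z):
    c,r=rays(m,uv); return c+r*((z-c[2])/r[:,2])[:,None]
def depthpts(m,d,uv):
    uv=np.atleast_2d(uv).astype(int); c,r=rays(m,uv); return c+r*d[uv[:,1],uv[:,0]][:,None]
def proj(m,P):
    K=np.array([[m['fx'],0,m['cx']],[0,m['fy'],m['cy']],[0,0,1]])
    return cv2.projectPoints(np.atleast_2d(np.array(P,float)),np.array(m['rvec'],float),np.array(m['tvec'],float),K,np.array([m['k1'],0,0,0,0.]))[0].reshape(-1,2)
def cloud(m,d):
    v,u=np.mgrid[0:400,0:640]; P=depthpts(m,d,np.c_[u.ravel(),v.ravel()]).reshape(400,640,3); P[d<=0]=np.nan; return P
def save(n,p): cv2.imwrite('pics/'+n+'.png',p[:,:,::-1])
E
python3 - <<'E'
from h import *
s=sense(); print(s['clock'],s['ee_pos'],s['tool_rot'],s['finger_gap'],ctrl.hold_point_z)
for n in('top','scene'):
    p,d,m=cap(n); save(n+'0',p); np.savez('pics/'+n+'0.npz',p=p,d=d); print(n,m, np.round(rays(m,[[320,200]]),3))
E
```

```text
0.0 [ 0.2736553  -0.61638037  0.22149349] [[ 9.13960002e-01  4.05803366e-01 -8.62299918e-04]
 [ 4.05804275e-01 -9.13958310e-01  1.75995685e-03]
 [-7.39097625e-05 -1.95845516e-03 -9.99998079e-01]] 0.08673257679269893 0.0187Traceback (most recent call last):
  File "<stdin>", line 4, in <module>
    return _wrapfunc(a, 'round', decimals=decimals, out=out)
    return _wrapit(obj, method, *args, **kwds)
    conv = _array_converter(obj)
ValueError: setting an array element with a sequence. The requested array has an inhomogeneous shape after 1 dimensions. The detected shape was (2,) + inhomogeneous part.
```

View pics/top0.png

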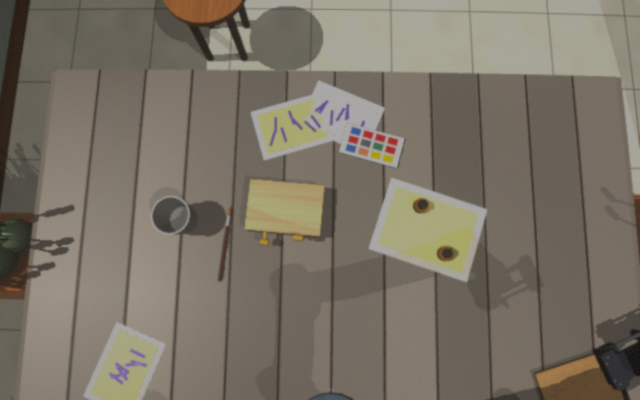

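The top view shows the case at about (285,208), with the pull at (265,239) and the hasp at (298,236) on its front. There are two pots, at (421,205) and (447,254), with the palette at (372,145), the jar at (171,215) and the brush at (226,243).

```bash
python3 - <<'E'
from h import *
z=np.load('pics/top0.npz'); p,d=z['p'],z['d']; m=vision.camera_model('top')
print({k:np.round(v,3) for k,v in m.items()})
P=cloud(m,d); print('table z',np.nanmedian(P[280:300,300:400,2]))
p2,d2,m2=cap('scene'); save('scene0',p2); np.savez('pics/scene0.npz',p=p2,d=d2)
hsv=cv2.cvtColor(p,cv2.COLOR_RGB2HSV)
# lid: height between .045,.07 near the case
Z=P[:,:,2]; M=((Z>.045)&(Z<.075)).astype(np.uint8); M[:, :235]=0; M[:,335:]=0; M[:170]=0; M[250:]=0
cs=cv2.findContours(M,cv2.RETR_EXTERNAL,cv2.CHAIN_APPROX_NONE)[0]; c=max(cs,key=cv2.contourArea); r=cv2.minAreaRect(c); print(r)
b=cv2.boxPoints(r); W=plane(m,b,.06); print('lid corners',np.round(W,4), W.mean(0))
for i in range(4): print(np.linalg.norm(W[i]-W[i-1]), np.degrees(np.arctan2(*(W[i]-W[i-1])[[1,0]])))
# pots: dark caps
for (u,v) in((421,205),(447,254)):
    s=np.s_[v-14:v+15,u-14:u+15]; K=(p[s].max(2)<60).astype(np.uint8)
    n,l,st,ce=cv2.connectedComponentsWithStats(K)
    i=1+st[1:,4].argmax(); uv=ce[i]+[u-14,v-14]; print('pot',st[i],uv,plane(m,[uv],.046))
# knob / pull orange
Y=((hsv[:,:,0]>8)&(hsv[:,:,0]<24)&(hsv[:,:,1]>170)).astype(np.uint8); Y[:, :235]=0; Y[:,335:]=0; Y[:220]=0; Y[255:]=0
n,l,st,ce=cv2.connectedComponentsWithStats(Y)
for i in range(1,n):
    if st[i,4]>5: print(st[i],ce[i],plane(m,[ce[i]],.05), np.nanmax(Z[l==i]))
save('c0',cv2.resize(p[165:285,230:470],None,fx=3.3,fy=3.3,interpolation=cv2.INTER_CUBIC))
E
```

```text
{'fx': np.float64(442.646), 'fy': np.float64(442.646), 'cx': np.float64(317.718), 'cy': np.float64(194.23), 'k1': np.float64(-0.038), 'rvec': array([ 2.148, -2.112,  0.162]), 'tvec': array([0.032, 0.623, 1.132])}
table z 0.00033630697164355183
((283.2418212890625, 214.3401641845703), (76.05004119873047, 65.09519958496094), 5.19442892074585)
lid corners [[0.4881 0.2373 0.06  ]
 [0.661  0.2293 0.06  ]
 [0.6455 0.0263 0.06  ]
 [0.4738 0.039  0.06  ]] [0.56710009 0.13297768 0.06      ]
0.1988500917094327 85.88787547071405
0.17315486167675928 -2.6497360576188096
0.20356867516978464 -94.37590118664691
0.17216154054791363 175.7889036477042
pot [11 10  9  7 45] [422.15555556 204.04444444] [[ 0.60154339 -0.23688061  0.046     ]]
pot [10 10  9  7 51] [446.8627451  252.96078431] [[ 0.47256172 -0.29952001  0.046     ]]
[296 236   6   4  17] [298.41176471 237.17647059] [[0.50737982 0.09175832 0.05      ]] 0.09405971418276193
[262 240   6   4  19] [264.15789474 241.68421053] [[0.49390839 0.18182023 0.05      ]] 0.057599612217348994
```

View pics/c0.png

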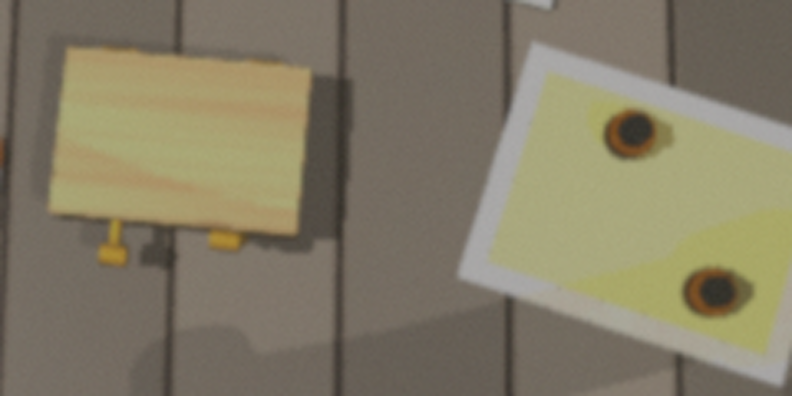

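View pics/scene0.png

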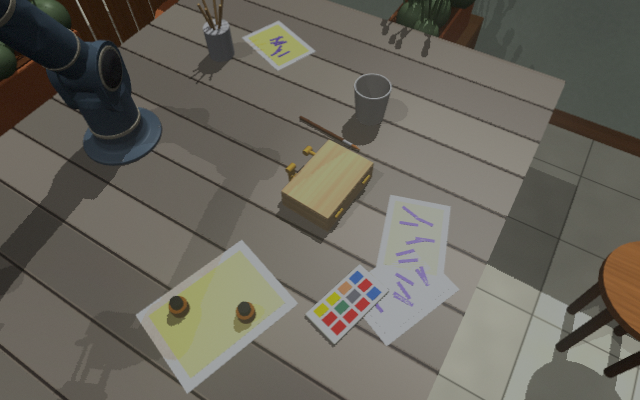

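The crop shows the lid's corners at about (67,47), (310,68), (298,235) and (50,213). The pull is at (113,255) and the hasp knob at (226,240). In the scene view both pots stand on the paper at (178,307) and (245,312), and the case is shut with the hasp upright.

```bash
python3 - <<'E'
from h import *
m=vision.camera_model('top')
def c2(u): return (np.array(u,float)+.5)/3.3-.5+[230,165]
W=plane(m,c2([(67,47),(310,68),(298,235),(50,213)]),.06)
print(np.round(W,4),W.mean(0))
for i in range(4): print(np.linalg.norm(W[i]-W[i-1]), np.degrees(np.arctan2(*(W[i]-W[i-1])[[1,0]])))
k=plane(m,c2([(226,240)]),.084)[0]; pl=plane(m,c2([(113,255)]),.05)[0]
print('knob',k,'pull',pl)
yaw=np.arctan2(*(pl-k)[:2][::-1])-np.pi/2
for y in (-5.,-4.,-3.):
    t=np.radians(y);R=np.array([[np.cos(t),-np.sin(t)],[np.sin(t),np.cos(t)]]);C=W.mean(0)[:2]
    print(y,'pred pull',C+R@[-96,45]*np.array(.001) if 0 else C+R@np.array([-.096,.045]),'knob',C+R@np.array([-.076,-.045]))
z=np.load('pics/top0.npz')['p']
hs=cv2.cvtColor(z,cv2.COLOR_RGB2HSV)
for (u,v) in ((421,205),(447,254)):
    s=np.s_[v-16:v+17,u-16:u+17]
    for thr in(40,60,80):
        K=(z[s].max(2)<thr); yy,xx=np.nonzero(K); print(thr,K.sum(),plane(m,[[xx.mean()+u-16,yy.mean()+v-16]],.046)[0])
E
```

```text
[[0.66   0.2249 0.06  ]
 [0.6458 0.0276 0.06  ]
 [0.5111 0.035  0.06  ]
 [0.5251 0.2327 0.06  ]] [0.58549557 0.130019   0.06      ]
0.13510574577137494 -3.3190912947763773
0.19779885086536791 -94.1165026702763
0.13486673972485672 176.8642314773732
0.19822714245509 85.95450854471589
knob [0.50458748 0.09056745 0.084     ] pull [0.49326523 0.18249443 0.05      ]
-5.0 pred pull [0.49378289 0.18321471] knob [0.50586277 0.09181408]
-4.0 pred pull [0.49286847 0.18160601] knob [0.50654166 0.09043011]
-3.0 pred pull [0.49198226 0.17998158] knob [0.50724461 0.08905821]
40 0 [nan nan nan]
60 45 [ 0.60154339 -0.23688061  0.046     ]
80 70 [ 0.60193331 -0.23685446  0.046     ]
40 0 [nan nan nan]
60 51 [ 0.47256172 -0.29952001  0.046     ]
80 76 [ 0.47301432 -0.29985953  0.046     ]<stdin>:18: RuntimeWarning: Mean of empty slice.
  ret = ret.dtype.type(ret / rcount)
```

step_arm(
  plan=[
    {"travel": [0.01,0.03,0],"turn": -1.2,"hand": -1},
    {"travel": [0.01,0.03,0],"turn": -1.2,"hand": -1},
    {"travel": [0.01,0.03,0],"turn": -1.2,"hand": -1},
    {"travel": [0.01,0.03,0],"turn": -1.2,"hand": -1},
    {"travel": [0.01,0.03,0],"turn": -1.2,"hand": -1},
    {"travel": [0.01,0.03,0],"turn": -1.2,"hand": -1},
    {"travel": [0.01,0.03,0],"turn": -1.2,"hand": -1},
    {"travel": [0.01,0.03,0],"turn": -1.2,"hand": -1},
  ],
  squeeze=20,
)

```text
clock: 0.77
ee_pos: [0.3539, -0.3752, 0.2223]
tool_rot: [[0.969, 0.247, -0.0], [0.247, -0.969, 0.0], [-0.0, -0.0, -1.0]]
ft_force: [0.4, 0.8, -0.8]
finger_gap: 0.0871
gripper_force: 0.0
```

step_arm(
  plan=[
    {"travel": [0.01,0.03,0],"turn": -1.2,"hand": -1},
    {"travel": [0.01,0.03,0],"turn": -1.2,"hand": -1},
    {"travel": [0.01,0.03,0],"turn": -1.2,"hand": -1},
    {"travel": [0.01,0.03,0],"turn": -1.2,"hand": -1},
    {"travel": [0.01,0.03,0],"turn": -1.2,"hand": -1},
    {"travel": [0.01,0.03,0],"turn": -1.2,"hand": -1},
    {"travel": [0.01,0.03,0],"turn": -1.2,"hand": -1},
    {"travel": [0.01,0.03,0],"turn": -1.2,"hand": -1},
  ],
)

```text
clock: 1.43
ee_pos: [0.4338, -0.1354, 0.2224]
tool_rot: [[0.997, 0.081, -0.0], [0.081, -0.997, -0.0], [-0.0, 0.0, -1.0]]
ft_force: [0.6, 1.1, -0.4]
finger_gap: 0.087
gripper_force: 0.0
```

step_arm(
  plan=[
    {"travel": [0.006,0.03,0],"turn": -1.2,"hand": -1},
    {"travel": [0.006,0.03,0],"turn": -1.2,"hand": -1},
    {"travel": [0.006,0.03,0],"turn": -1.2,"hand": -1},
    {"travel": [0.006,0.03,0],"turn": -1.2,"hand": -1},
    {"travel": [0.006,0.03,0],"turn": -1.2,"hand": -1},
    {"travel": [0.006,0.03,0],"turn": -1.2,"hand": -1},
    {"travel": [0.006,0.03,0],"turn": -1.2,"hand": -1},
    {"travel": [0,0,0],"turn": 0,"hand": -1},
  ],
)

```text
clock: 2.1
ee_pos: [0.4762, 0.0799, 0.2228]
tool_rot: [[0.998, -0.055, 0.001], [-0.055, -0.998, 0.004], [0.001, -0.004, -1.0]]
ft_force: [0.1, 0.6, -0.4]
finger_gap: 0.087
gripper_force: 0.0
```

```bash
python3 - <<'E'
from h import *
p,d,m=cap('wrist'); save('w1',p); np.savez('pics/w1.npz',p=p,d=d); import pickle; pickle.dump(m,open('pics/w1.pkl','wb'))
print(rays(m,[[320,200]]))
C=np.array([.5855,.13]);t=np.radians(-4.2);R=np.array([[np.cos(t),-np.sin(t)],[np.sin(t),np.cos(t)]])
def w(x,y,z): return np.r_[C+R@[x,y],z]
print('proj knob,pull',proj(m,[w(-.076,-.045,.082),w(-.096,.045,.047)]))
E
```

```text
(array([0.5511665 , 0.07443138, 0.38534334]), array([[-0.26265631,  0.02126717, -0.96476614]]))
proj knob,pull [[307.73686583 162.25864418]
 [225.66520828 174.51377286]]
```

View pics/w1.png

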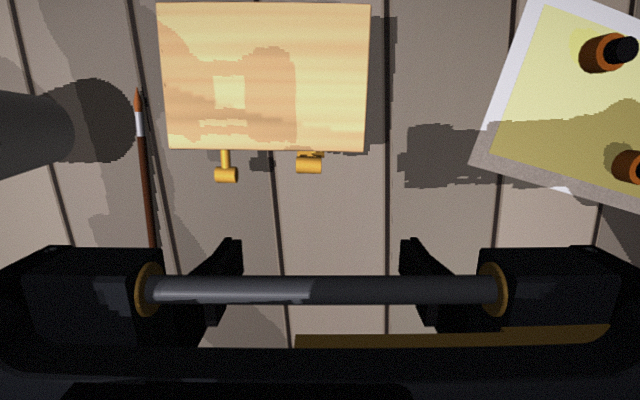

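The wrist view shows the knob at (309,162) and the pull at (226,174), which matches the predictions within a few pixels. I'll descend onto the knob.

step_arm(
  plan=[
    {"travel": [0.01,0.0035,-0.02],"turn": -1,"hand": -1},
    {"travel": [0.01,0.0035,-0.025],"turn": 0,"hand": -1},
    {"travel": [0.01,0.0035,-0.03],"turn": 0,"hand": -1},
    {"travel": [0,0,-0.03],"turn": 0,"hand": -1},
    {"travel": [0,0,-0.03],"turn": 0,"hand": -1},
    {"travel": [0,0,-0.02],"turn": 0,"hand": -1},
    {"travel": [0,0,0],"turn": 0,"hand": -1},
    {"travel": [0,0,0],"turn": 0,"hand": 1},
  ],
  squeeze=15,
)

```text
clock: 2.82
ee_pos: [0.5052, 0.0823, 0.0668]
tool_rot: [[0.997, -0.082, -0.003], [-0.082, -0.997, -0.001], [-0.003, 0.001, -1.0]]
ft_force: [0.4, 0.5, 0.9]
finger_gap: 0.085
gripper_force: 0.0
```

step_arm(
  plan=[
    {"travel": [0,0,0],"turn": 0,"hand": 1},
    {"travel": [0,0,0],"turn": 0,"hand": 1},
    {"travel": [0,0,0],"turn": 0,"hand": 1},
    {"travel": [0,0,0],"turn": 0,"hand": 1},
    {"travel": [0,0,0],"turn": 0,"hand": 1},
    {"travel": [0,0,0],"turn": 0,"hand": 1},
    {"travel": [0,0,0],"turn": 0,"hand": 1},
    {"travel": [0,0,0],"turn": 0,"hand": 1},
  ],
)

```text
clock: 3.48
ee_pos: [0.5062, 0.0851, 0.0678]
tool_rot: [[0.997, -0.081, 0.001], [-0.081, -0.997, 0.003], [0.001, -0.003, -1.0]]
ft_force: [-0.0, 9.5, -3.3]
finger_gap: 0.0349
gripper_force: 4.3
```

step_arm(
  plan=[
    {"travel": [0,0.003,0],"turn": 0,"hand": 1},
    {"travel": [0,0.003,0],"turn": 0,"hand": 1},
    {"travel": [0,0,0],"turn": 0,"hand": 1},
    {"travel": [0,0,0],"turn": 0,"hand": 1},
    {"travel": [0,0,0],"turn": 0,"hand": 1},
    {"travel": [0,0,0],"turn": 0,"hand": 1},
    {"travel": [0,0,0],"turn": 0,"hand": 1},
    {"travel": [0,0,0],"turn": 0,"hand": 1},
  ],
)

```text
clock: 4.15
ee_pos: [0.5064, 0.0907, 0.0677]
tool_rot: [[0.997, -0.081, 0.001], [-0.081, -0.997, 0.002], [0.001, -0.002, -1.0]]
ft_force: [1.0, 5.4, -1.0]
finger_gap: 0.0236
gripper_force: 15.0
```

step_arm(
  plan=[
    {"travel": [-0.0047,0.0003,-0.0002],"turn": 0,"hand": 1},
    {"travel": [-0.0047,0.0003,-0.0006],"turn": 0,"hand": 1},
    {"travel": [-0.0046,0.0003,-0.0011],"turn": 0,"hand": 1},
    {"travel": [-0.0045,0.0003,-0.0015],"turn": 0,"hand": 1},
    {"travel": [-0.0043,0.0003,-0.0019],"turn": 0,"hand": 1},
    {"travel": [-0.0041,0.0003,-0.0022],"turn": 0,"hand": 1},
    {"travel": [-0.0039,0.0003,-0.0026],"turn": 0,"hand": 1},
    {"travel": [-0.0037,0.0003,-0.003],"turn": 0,"hand": 1},
  ],
)

```text
clock: 4.82
ee_pos: [0.4734, 0.0932, 0.0555]
tool_rot: [[0.997, -0.081, 0.005], [-0.081, -0.997, 0.002], [0.005, -0.002, -1.0]]
ft_force: [1.6, 4.8, 2.7]
finger_gap: 0.0238
gripper_force: 15.0
```

step_arm(
  plan=[
    {"travel": [-0.0034,0.0002,-0.0033],"turn": 0,"hand": 1},
    {"travel": [-0.003,0.0002,-0.0035],"turn": 0,"hand": 1},
    {"travel": [-0.0028,0.0002,-0.0038],"turn": 0,"hand": 1},
    {"travel": [-0.0023,0.0002,-0.0041],"turn": 0,"hand": 1},
    {"travel": [-0.002,0.0001,-0.0043],"turn": 0,"hand": 1},
    {"travel": [-0.0016,0.0001,-0.0045],"turn": 0,"hand": 1},
    {"travel": [-0.0012,0.0001,-0.0045],"turn": 0,"hand": 1},
    {"travel": [-0.0008,0,-0.0046],"turn": 0,"hand": 1},
  ],
)

```text
clock: 5.48
ee_pos: [0.4551, 0.0946, 0.0224]
tool_rot: [[0.997, -0.08, 0.002], [-0.08, -0.997, 0.002], [0.002, -0.002, -1.0]]
ft_force: [-0.4, 6.1, 3.4]
finger_gap: 0.0242
gripper_force: 15.0
```

step_arm(
  plan=[
    {"travel": [0,0,0],"turn": 0,"hand": -1},
    {"travel": [0,0,0],"turn": 0,"hand": -1},
    {"travel": [0,0,0],"turn": 0,"hand": -1},
    {"travel": [0,0,0],"turn": 0,"hand": -1},
    {"travel": [0,0,0.02],"turn": 0,"hand": -1},
    {"travel": [0,0,0.03],"turn": 0,"hand": -1},
    {"travel": [0,0,0.03],"turn": 0,"hand": -1},
    {"travel": [0,0,0.03],"turn": 0,"hand": -1},
  ],
)

```text
clock: 6.15
ee_pos: [0.4535, 0.0922, 0.1328]
tool_rot: [[0.997, -0.082, -0.002], [-0.082, -0.997, -0.001], [-0.002, 0.001, -1.0]]
ft_force: [0.7, -0.8, -0.3]
finger_gap: 0.069
gripper_force: 0.0
```

step_arm(
  plan=[
    {"travel": [0.01,0.022,0],"turn": 0,"hand": -1},
    {"travel": [0.01,0.022,0],"turn": 0,"hand": -1},
    {"travel": [0.01,0.022,0],"turn": 0,"hand": -1},
    {"travel": [0.008,0.021,0],"turn": 0,"hand": -1},
    {"travel": [0,0,-0.02],"turn": 0,"hand": -1},
    {"travel": [0,0,-0.02],"turn": 0,"hand": -1},
    {"travel": [0,0,0],"turn": 0,"hand": -1},
    {"travel": [0,0,0],"turn": 0,"hand": -1},
  ],
)

```text
clock: 6.82
ee_pos: [0.4914, 0.179, 0.0911]
tool_rot: [[0.997, -0.082, -0.003], [-0.082, -0.997, -0.002], [-0.003, 0.002, -1.0]]
ft_force: [-0.5, -0.4, -0.0]
finger_gap: 0.0869
gripper_force: 0.0
```

step_arm(
  plan=[
    {"travel": [0.0015,0.003,-0.02],"turn": 0,"hand": -1},
    {"travel": [0,0,-0.02],"turn": 0,"hand": -1},
    {"travel": [0,0,-0.018],"turn": 0,"hand": -1},
    {"travel": [0,0,0],"turn": 0,"hand": 1},
    {"travel": [0,0,0],"turn": 0,"hand": 1},
    {"travel": [0,0,0],"turn": 0,"hand": 1},
    {"travel": [0,0,0],"turn": 0,"hand": 1},
    {"travel": [0,0,0],"turn": 0,"hand": 1},
  ],
  squeeze=25,
)

```text
clock: 7.48
ee_pos: [0.4948, 0.1833, 0.0352]
tool_rot: [[0.997, -0.082, 0.002], [-0.082, -0.997, 0.001], [0.002, -0.001, -1.0]]
ft_force: [-1.1, 0.7, -0.6]
finger_gap: 0.0612
gripper_force: 0.0
```

step_arm(
  plan=[
    {"travel": [0,0,0],"turn": 0,"hand": 1},
    {"travel": [0,0,0],"turn": 0,"hand": 1},
    {"travel": [0,0,0],"turn": 0,"hand": 1},
    {"travel": [0,0,0],"turn": 0,"hand": 1},
    {"travel": [0,0,0],"turn": 0,"hand": 1},
    {"travel": [0,0,0],"turn": 0,"hand": 1},
    {"travel": [0,0,0],"turn": 0,"hand": 1},
    {"travel": [0,0,0],"turn": 0,"hand": 1},
  ],
)

```text
clock: 8.15
ee_pos: [0.4937, 0.1821, 0.0338]
tool_rot: [[0.997, -0.082, -0.001], [-0.082, -0.997, -0.002], [-0.0, 0.002, -1.0]]
ft_force: [-1.0, -2.5, 2.1]
finger_gap: 0.0214
gripper_force: 25.0
```

```bash
python3 - <<'E'
import numpy as np
R=np.hypot(.164,.013);b=np.arctan2(13,164);A=np.linspace(0,1.86,41)
x=-R*np.cos(A+b);z=R*np.sin(A+b);dx=np.diff(x);dz=np.diff(z)
for i in range(40): print(i,np.round([dx[i]*.9973,-dx[i]*.0732,dz[i]],4).tolist())
print(np.round([x[-1]-x[0],z[-1]-z[0]],4))
E
```

```text
0 [0.0008, -0.0001, 0.0076]
1 [0.0011, -0.0001, 0.0076]
2 [0.0015, -0.0001, 0.0075]
3 [0.0018, -0.0001, 0.0074]
4 [0.0022, -0.0002, 0.0073]
5 [0.0025, -0.0002, 0.0072]
6 [0.0028, -0.0002, 0.0071]
7 [0.0032, -0.0002, 0.007]
8 [0.0035, -0.0003, 0.0068]
9 [0.0038, -0.0003, 0.0066]
10 [0.0041, -0.0003, 0.0065]
11 [0.0044, -0.0003, 0.0063]
12 [0.0047, -0.0003, 0.006]
13 [0.005, -0.0004, 0.0058]
14 [0.0052, -0.0004, 0.0056]
15 [0.0055, -0.0004, 0.0053]
16 [0.0057, -0.0004, 0.0051]
17 [0.0059, -0.0004, 0.0048]
18 [0.0062, -0.0005, 0.0045]
19 [0.0064, -0.0005, 0.0042]
20 [0.0065, -0.0005, 0.0039]
21 [0.0067, -0.0005, 0.0036]
22 [0.0069, -0.0005, 0.0033]
23 [0.007, -0.0005, 0.003]
24 [0.0072, -0.0005, 0.0026]
25 [0.0073, -0.0005, 0.0023]
26 [0.0074, -0.0005, 0.002]
27 [0.0075, -0.0005, 0.0016]
28 [0.0075, -0.0006, 0.0013]
29 [0.0076, -0.0006, 0.0009]
30 [0.0076, -0.0006, 0.0006]
31 [0.0076, -0.0006, 0.0002]
32 [0.0076, -0.0006, -0.0001]
33 [0.0076, -0.0006, -0.0005]
34 [0.0076, -0.0006, -0.0009]
35 [0.0075, -0.0006, -0.0012]
36 [0.0075, -0.0005, -0.0016]
37 [0.0074, -0.0005, -0.0019]
38 [0.0073, -0.0005, -0.0022]
39 [0.0072, -0.0005, -0.0026]
[0.2232 0.1405]
```

step_arm(
  plan=[
    {"travel": [0.0008,-0.0001,0.0076],"turn": 0,"hand": 1},
    {"travel": [0.0011,-0.0001,0.0076],"turn": 0,"hand": 1},
    {"travel": [0.0015,-0.0001,0.0075],"turn": 0,"hand": 1},
    {"travel": [0.0018,-0.0001,0.0074],"turn": 0,"hand": 1},
    {"travel": [0.0022,-0.0002,0.0073],"turn": 0,"hand": 1},
    {"travel": [0.0025,-0.0002,0.0072],"turn": 0,"hand": 1},
    {"travel": [0.0028,-0.0002,0.0071],"turn": 0,"hand": 1},
    {"travel": [0.0032,-0.0002,0.007],"turn": 0,"hand": 1},
  ],
)

```text
clock: 8.82
ee_pos: [0.5095, 0.1809, 0.0931]
tool_rot: [[0.997, -0.082, -0.001], [-0.082, -0.997, -0.002], [-0.001, 0.002, -1.0]]
ft_force: [0.9, -5.8, -5.2]
finger_gap: 0.0219
gripper_force: 25.0
```

step_arm(
  plan=[
    {"travel": [0.0035,-0.0003,0.0068],"turn": 0,"hand": 1},
    {"travel": [0.0038,-0.0003,0.0066],"turn": 0,"hand": 1},
    {"travel": [0.0041,-0.0003,0.0065],"turn": 0,"hand": 1},
    {"travel": [0.0044,-0.0003,0.0063],"turn": 0,"hand": 1},
    {"travel": [0.0047,-0.0003,0.006],"turn": 0,"hand": 1},
    {"travel": [0.005,-0.0004,0.0058],"turn": 0,"hand": 1},
    {"travel": [0.0052,-0.0004,0.0056],"turn": 0,"hand": 1},
    {"travel": [0.0055,-0.0004,0.0053],"turn": 0,"hand": 1},
  ],
)

```text
clock: 9.48
ee_pos: [0.5448, 0.1782, 0.1415]
tool_rot: [[0.997, -0.081, -0.003], [-0.081, -0.997, -0.002], [-0.003, 0.002, -1.0]]
ft_force: [-1.4, -5.3, -4.9]
finger_gap: 0.022
gripper_force: 25.0
```

step_arm(
  plan=[
    {"travel": [0.0057,-0.0004,0.0051],"turn": 0,"hand": 1},
    {"travel": [0.0059,-0.0004,0.0048],"turn": 0,"hand": 1},
    {"travel": [0.0062,-0.0005,0.0045],"turn": 0,"hand": 1},
    {"travel": [0.0064,-0.0005,0.0042],"turn": 0,"hand": 1},
    {"travel": [0.0065,-0.0005,0.0039],"turn": 0,"hand": 1},
    {"travel": [0.0067,-0.0005,0.0036],"turn": 0,"hand": 1},
    {"travel": [0.0069,-0.0005,0.0033],"turn": 0,"hand": 1},
    {"travel": [0.007,-0.0005,0.003],"turn": 0,"hand": 1},
  ],
)

```text
clock: 10.15
ee_pos: [0.5957, 0.1744, 0.1742]
tool_rot: [[0.997, -0.081, -0.004], [-0.081, -0.997, -0.002], [-0.004, 0.003, -1.0]]
ft_force: [-3.3, -6.0, -1.4]
finger_gap: 0.0217
gripper_force: 25.0
```

step_arm(
  plan=[
    {"travel": [0.0072,-0.0005,0.0026],"turn": 0,"hand": 1},
    {"travel": [0.0073,-0.0005,0.0023],"turn": 0,"hand": 1},
    {"travel": [0.0074,-0.0005,0.002],"turn": 0,"hand": 1},
    {"travel": [0.0075,-0.0005,0.0016],"turn": 0,"hand": 1},
    {"travel": [0.0075,-0.0006,0.0013],"turn": 0,"hand": 1},
    {"travel": [0.0076,-0.0006,0.0009],"turn": 0,"hand": 1},
    {"travel": [0.0076,-0.0006,0.0006],"turn": 0,"hand": 1},
    {"travel": [0.0076,-0.0006,0.0002],"turn": 0,"hand": 1},
  ],
)

```text
clock: 10.82
ee_pos: [0.6565, 0.1699, 0.1867]
tool_rot: [[0.997, -0.082, -0.002], [-0.082, -0.997, -0.002], [-0.002, 0.002, -1.0]]
ft_force: [-3.9, -5.4, 1.6]
finger_gap: 0.0218
gripper_force: 25.0
```

step_arm(
  plan=[
    {"travel": [0.0076,-0.0006,-0.0001],"turn": 0,"hand": 1},
    {"travel": [0.0076,-0.0006,-0.0005],"turn": 0,"hand": 1},
    {"travel": [0.0076,-0.0006,-0.0009],"turn": 0,"hand": 1},
    {"travel": [0.0075,-0.0006,-0.0012],"turn": 0,"hand": 1},
    {"travel": [0.0075,-0.0005,-0.0016],"turn": 0,"hand": 1},
    {"travel": [0.0074,-0.0005,-0.0019],"turn": 0,"hand": 1},
    {"travel": [0.0073,-0.0005,-0.0022],"turn": 0,"hand": 1},
    {"travel": [0.0072,-0.0005,-0.0026],"turn": 0,"hand": 1},
  ],
)

```text
clock: 11.48
ee_pos: [0.7174, 0.1653, 0.1764]
tool_rot: [[0.997, -0.082, 0.001], [-0.082, -0.997, -0.001], [0.001, 0.001, -1.0]]
ft_force: [-0.6, -5.5, 3.5]
finger_gap: 0.022
gripper_force: 25.0
```

step_arm(
  plan=[
    {"travel": [0,0,0],"turn": 0,"hand": -1},
    {"travel": [0,0,0],"turn": 0,"hand": -1},
    {"travel": [0,0,0],"turn": 0,"hand": -1},
    {"travel": [0,0,0],"turn": 0,"hand": -1},
    {"travel": [0,0,0.02],"turn": 0,"hand": -1},
    {"travel": [0,0,0.03],"turn": 0,"hand": -1},
    {"travel": [0,0,0.04],"turn": 0,"hand": -1},
    {"travel": [0,0,0.03],"turn": 0,"hand": -1},
  ],
)

```text
clock: 12.15
ee_pos: [0.7164, 0.1682, 0.2975]
tool_rot: [[0.997, -0.08, 0.002], [-0.08, -0.997, 0.002], [0.002, -0.002, -1.0]]
ft_force: [1.0, 0.4, 0.9]
finger_gap: 0.0677
gripper_force: 0.0
```

step_arm(
  plan=[
    {"travel": [-0.025,-0.033,0],"turn": 0,"hand": -1},
    {"travel": [-0.025,-0.033,0],"turn": 0,"hand": -1},
    {"travel": [-0.025,-0.033,0],"turn": 0,"hand": -1},
    {"travel": [-0.025,-0.033,0],"turn": 0,"hand": -1},
    {"travel": [-0.025,-0.033,0],"turn": 0,"hand": -1},
    {"travel": [-0.025,-0.033,0],"turn": 0,"hand": -1},
    {"travel": [-0.025,-0.033,0],"turn": 0,"hand": -1},
    {"travel": [-0.02,-0.033,0],"turn": 0,"hand": -1},
  ],
)

```text
clock: 12.82
ee_pos: [0.5196, -0.0975, 0.2949]
tool_rot: [[0.997, -0.08, 0.001], [-0.08, -0.997, 0.0], [0.001, -0.0, -1.0]]
ft_force: [0.2, -0.7, 0.1]
finger_gap: 0.087
gripper_force: 0.0
```

```bash
python3 - <<'E'
from h import *
s=sense(); print(s['ee_pos'],s['joint_pos'])
p,d,m=cap('top'); q,dq,mq=cap('scene')
a=cv2.resize(p[165:285,230:470],None,fx=3.3,fy=3.3,interpolation=cv2.INTER_CUBIC)
b=cv2.resize(q[120:240,260:500],(792,396),interpolation=cv2.INTER_CUBIC)[:200]
save('c2',np.vstack([a,b]))
m=vision.camera_model('top')
for (u,v) in ((421,205),(447,254)):
    K=(p[v-16:v+17,u-16:u+17].max(2)<80); yy,xx=np.nonzero(K); print(K.sum(),plane(m,[[xx.mean()+u-16,yy.mean()+v-16]],.046)[0])
C=np.array([.5855,.13]);t=np.radians(-4.2);R=np.array([[np.cos(t),-np.sin(t)],[np.sin(t),np.cos(t)]])
for x in(-.032,.032):
  for y in(-.064,0,.064): W=np.r_[C+R@[x,y],.046]; print(x,y,W[:2].round(4),((proj(m,[W])-[230,165])*3.3).round(0))
E
```

```text
[ 0.51963808 -0.09750188  0.29492696] [ 0.43746967  0.19472182 -0.38652459  1.76530362  0.07823658  1.19580439
 -1.6215656 ]
21 [ 0.59580972 -0.27294842  0.046     ]
260 [ 0.4690174  -0.28945384  0.046     ]
-0.032 -0.064 [0.5489 0.0685] [[256. 187.]]
-0.032 0 [0.5536 0.1323] [[177. 180.]]
-0.032 0.064 [0.5583 0.1962] [[ 99. 173.]]
0.032 -0.064 [0.6127 0.0638] [[264. 109.]]
0.032 0 [0.6174 0.1277] [[185. 102.]]
0.032 0.064 [0.6221 0.1915] [[107.  95.]]
```

View pics/c2.png

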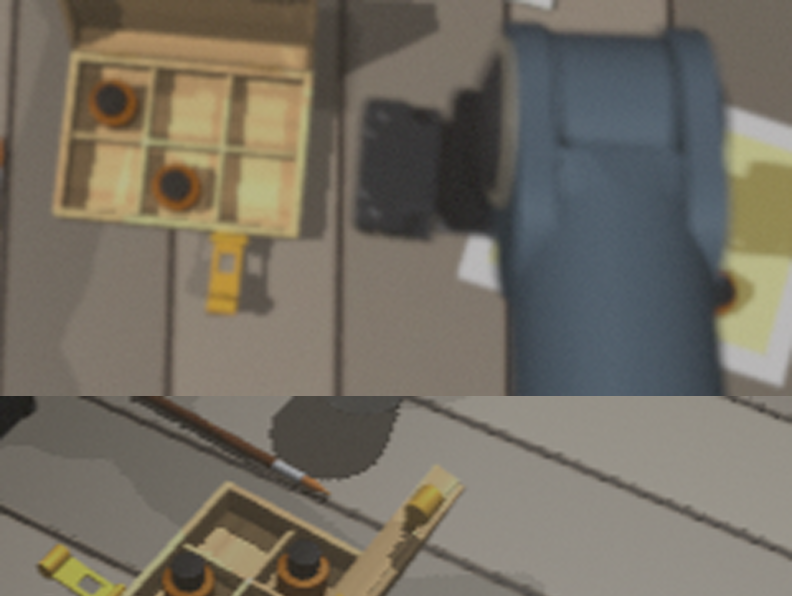

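The top crop shows the lid open and the hasp straight out. Packed pots stand at crop (112,101), which is compartment (+32,+64), and at (177,187), which is (-32,0). The arm hides one of the loose pots, so I'll check both with the wrist camera.

step_arm(
  plan=[
    {"travel": [-0.004,-0.03,0],"turn": 0,"hand": -1},
    {"travel": [-0.004,-0.03,0],"turn": 0,"hand": -1},
    {"travel": [-0.004,-0.03,0],"turn": 0,"hand": -1},
    {"travel": [-0.004,-0.03,0],"turn": 0,"hand": -1},
    {"travel": [0,-0.02,0],"turn": 0,"hand": -1},
    {"travel": [0,0,0],"turn": 0,"hand": -1},
    {"travel": [0,0,0],"turn": 0,"hand": -1},
    {"travel": [0,0,0],"turn": 0,"hand": -1},
  ],
)

```text
clock: 13.58
ee_pos: [0.5064, -0.2353, 0.2945]
tool_rot: [[0.997, -0.079, 0.001], [-0.079, -0.997, 0.001], [0.001, -0.001, -1.0]]
ft_force: [-0.3, -0.2, -1.1]
finger_gap: 0.0872
gripper_force: 0.0
```

```bash
cat >> h.py <<'E'
def pots(n,zc=.046):
    "dark caps surrounded by amber: returns world xy of cap tops"
    p,d,m=cap(n); hsv=cv2.cvtColor(p,cv2.COLOR_RGB2HSV)
    P=cloud(m,d); K=((P[:,:,2]>zc-.006)&(P[:,:,2]<zc+.006)&(p.max(2)<90)).astype(np.uint8)
    c,l,st,ce=cv2.connectedComponentsWithStats(K); out=[]
    for i in range(1,c):
        if st[i,4]>25 and max(st[i,2],st[i,3])<2*min(st[i,2],st[i,3]):
            out.append((st[i,:5].tolist(),plane(m,[ce[i]],zc)[0].round(4).tolist()))
    return p,out
E
python3 - <<'E'
from h import *
p,o=pots('wrist'); save('w3',p)
for x in o: print(x)
print(sense()['ee_pos'])
E
```

```text
([308, 85, 21, 22, 359], [0.6017, -0.2397, 0.046])
([42, 153, 16, 20, 144], [0.5512, 0.1246, 0.046])
([364, 184, 20, 19, 298], [0.4732, -0.3025, 0.046])
[ 0.50636017 -0.23506719  0.29455617]
```

View pics/w3.png

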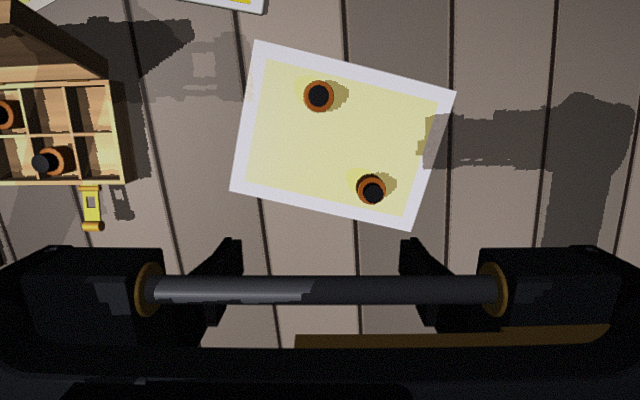

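The wrist view shows both loose pots upright at (318,96) and (371,188), with caps at world (0.602,-0.239) and (0.473,-0.302). I'll pick the nearer one.

step_arm(
  plan=[
    {"travel": [-0.011,-0.022,-0.03],"turn": 0,"hand": -1},
    {"travel": [-0.011,-0.022,-0.03],"turn": 0,"hand": -1},
    {"travel": [-0.011,-0.022,-0.03],"turn": 0,"hand": -1},
    {"travel": [0,0,-0.035],"turn": 0,"hand": -1},
    {"travel": [0,0,-0.035],"turn": 0,"hand": -1},
    {"travel": [0,0,-0.03],"turn": 0,"hand": -1},
    {"travel": [0,0,-0.02],"turn": 0,"hand": -1},
    {"travel": [0,0,0],"turn": 0,"hand": -1},
  ],
)

```text
clock: 14.3
ee_pos: [0.4705, -0.3, 0.0803]
tool_rot: [[0.997, -0.078, -0.007], [-0.078, -0.997, 0.005], [-0.007, -0.005, -1.0]]
ft_force: [-0.3, 0.5, -0.3]
finger_gap: 0.0872
gripper_force: 0.0
```

step_arm(
  plan=[
    {"travel": [0.001,-0.001,-0.02],"turn": 0,"hand": -1},
    {"travel": [0,0,-0.02],"turn": 0,"hand": -1},
    {"travel": [0,0,-0.012],"turn": 0,"hand": -1},
    {"travel": [0,0,0],"turn": 0,"hand": -1},
    {"travel": [0,0,0],"turn": 0,"hand": -1},
    {"travel": [0,0,0],"turn": 0,"hand": 0.2},
    {"travel": [0,0,0],"turn": 0,"hand": 0.2},
    {"travel": [0,0,0],"turn": 0,"hand": 0.2},
  ],
  squeeze=15,
)

```text
clock: 14.97
ee_pos: [0.4744, -0.3048, 0.0336]
tool_rot: [[0.997, -0.081, 0.002], [-0.081, -0.997, -0.001], [0.002, 0.001, -1.0]]
ft_force: [-0.3, 0.1, -1.7]
finger_gap: 0.0741
gripper_force: 0.0
```

```bash
python3 - <<'E'
from h import *
print(sense()['ee_pos'],sense()['finger_gap'])
p,o=pots('wrist')
for x in o: print(x)
E
```

```text
[ 0.47436782 -0.30478554  0.0335772 ] 0.07406235822982268
([116, 0, 64, 38, 1869], [0.5964, -0.2413, 0.046])
([228, 241, 25, 34, 322], [0.4832, -0.2662, 0.046])
([293, 241, 49, 34, 1390], [0.4769, -0.3036, 0.046])
([389, 241, 26, 34, 329], [0.4767, -0.3453, 0.046])
```

step_arm(
  plan=[
    {"travel": [0,0.001,-0.002],"turn": 0,"hand": 1},
    {"travel": [0,0,0],"turn": 0,"hand": 1},
    {"travel": [0,0,0],"turn": 0,"hand": 1},
    {"travel": [0,0,0],"turn": 0,"hand": 1},
    {"travel": [0,0,0],"turn": 0,"hand": 1},
    {"travel": [0,0,0],"turn": 0,"hand": 1},
    {"travel": [0,0,0],"turn": 0,"hand": 1},
    {"travel": [0,0,0],"turn": 0,"hand": 1},
  ],
)

```text
clock: 15.68
ee_pos: [0.4736, -0.3034, 0.0303]
tool_rot: [[0.997, -0.081, -0.0], [-0.081, -0.997, 0.0], [-0.0, -0.0, -1.0]]
ft_force: [0.4, 0.3, -0.0]
finger_gap: 0.0253
gripper_force: 15.0
```

step_arm(
  plan=[
    {"travel": [0,0,0],"turn": 0,"hand": 1},
    {"travel": [0,0,0],"turn": 0,"hand": 1},
    {"travel": [0,0,0.005],"turn": 0,"hand": 1},
    {"travel": [0,0,0.01],"turn": 0,"hand": 1},
    {"travel": [0,0,0.02],"turn": 0,"hand": 1},
    {"travel": [0,0,0.03],"turn": 0,"hand": 1},
    {"travel": [0,0,0.03],"turn": 0,"hand": 1},
    {"travel": [0,0,0.03],"turn": 0,"hand": 1},
  ],
)

```text
clock: 16.35
ee_pos: [0.4734, -0.3033, 0.1575]
tool_rot: [[0.997, -0.081, 0.0], [-0.081, -0.997, -0.0], [0.0, 0.0, -1.0]]
ft_force: [1.1, 0.0, -0.2]
finger_gap: 0.0251
gripper_force: 15.0
```

step_arm(
  plan=[
    {"travel": [0.006,0.031,0],"turn": 0,"hand": 1},
    {"travel": [0.006,0.031,0],"turn": 0,"hand": 1},
    {"travel": [0.006,0.031,0],"turn": 0,"hand": 1},
    {"travel": [0.006,0.031,0],"turn": 0,"hand": 1},
    {"travel": [0.006,0.031,0],"turn": 0,"hand": 1},
    {"travel": [0.006,0.031,0],"turn": 0,"hand": 1},
    {"travel": [0.006,0.031,0],"turn": 0,"hand": 1},
    {"travel": [0.006,0.031,0],"turn": 0,"hand": 1},
  ],
)

```text
clock: 17.02
ee_pos: [0.5217, -0.054, 0.1564]
tool_rot: [[0.997, -0.081, 0.001], [-0.081, -0.997, -0.001], [0.001, 0.0, -1.0]]
ft_force: [0.3, -0.2, -1.5]
finger_gap: 0.0251
gripper_force: 15.0
```

step_arm(
  plan=[
    {"travel": [0.0065,0.031,0],"turn": 0,"hand": 1},
    {"travel": [0.007,0.031,0],"turn": 0,"hand": 1},
    {"travel": [0.007,0.031,0],"turn": 0,"hand": 1},
    {"travel": [0.007,0.03,0],"turn": 0,"hand": 1},
    {"travel": [0,0,0],"turn": 0,"hand": 1},
    {"travel": [0,0,0],"turn": 0,"hand": 1},
    {"travel": [0,0,0],"turn": 0,"hand": 1},
    {"travel": [0,0,0],"turn": 0,"hand": 1},
  ],
)

```text
clock: 17.68
ee_pos: [0.549, 0.0659, 0.1556]
tool_rot: [[0.997, -0.083, -0.0], [-0.083, -0.997, -0.001], [0.0, 0.001, -1.0]]
ft_force: [-0.7, -0.2, 0.1]
finger_gap: 0.0254
gripper_force: 15.0
```

```bash
python3 - <<'E'
from h import *
C=np.array([.5855,.13]);t=np.radians(-4.2);R=np.array([[np.cos(t),-np.sin(t)],[np.sin(t),np.cos(t)]])
print(sense()['ee_pos'])
p,o=pots('wrist',.052); m=vision.camera_model('wrist'); p=p.copy()
for x in o: print(x)
L=[(-.068,-.1),(.068,-.1),(.068,.1),(-.068,.1)]
q=proj(m,[np.r_[C+R@l,.034] for l in L]); cv2.polylines(p,[q.round().astype(np.int32).reshape(-1,1,2)],True,(255,0,0),1)
save('w4',p)
E
```

```text
[0.54896713 0.06585462 0.15556593]
([107, 44, 70, 38, 741], [0.6806, 0.2023, 0.052])
([149, 117, 34, 31, 819], [0.6197, 0.1872, 0.052])
([228, 191, 30, 30, 676], [0.5516, 0.1333, 0.052])
```

View pics/w4.png

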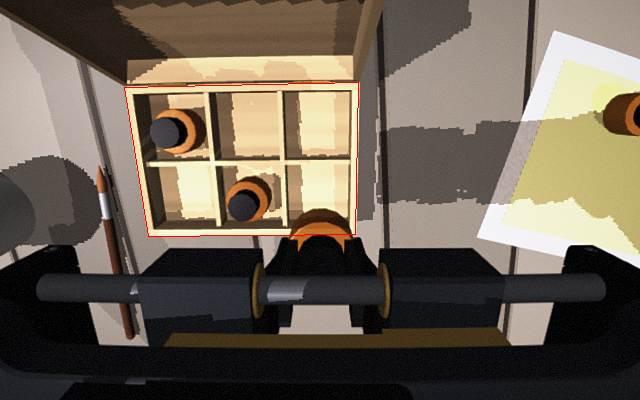

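The red outline of the case model lies on the real case rim, so the case pose is right. I'll lower the pot into compartment (-32,-64).

step_arm(
  plan=[
    {"travel": [0,0.0026,-0.02],"turn": 0,"hand": 1},
    {"travel": [0,0,-0.025],"turn": 0,"hand": 1},
    {"travel": [0,0,-0.025],"turn": 0,"hand": 1},
    {"travel": [0,0,-0.02],"turn": 0,"hand": 1},
    {"travel": [0,0,-0.015],"turn": 0,"hand": 1},
    {"travel": [0,0,-0.008],"turn": 0,"hand": 1},
    {"travel": [0,0,-0.003],"turn": 0,"hand": 1},
    {"travel": [0,0,0],"turn": 0,"hand": 1},
  ],
)

```text
clock: 18.4
ee_pos: [0.5491, 0.0694, 0.0392]
tool_rot: [[0.997, -0.082, -0.001], [-0.082, -0.997, -0.0], [-0.0, 0.0, -1.0]]
ft_force: [-0.2, 0.3, -0.7]
finger_gap: 0.0252
gripper_force: 15.0
```

step_arm(
  plan=[
    {"travel": [0,0,-0.001],"turn": 0,"hand": 1},
    {"travel": [0,0,0],"turn": 0,"hand": 1},
    {"travel": [0,0,0],"turn": 0,"hand": 1},
    {"travel": [0,0,0],"turn": 0,"hand": 0.1},
    {"travel": [0,0,0],"turn": 0,"hand": 0.1},
    {"travel": [0,0,0],"turn": 0,"hand": 0.1},
    {"travel": [0,0,0],"turn": 0,"hand": 0.1},
    {"travel": [0,0,0],"turn": 0,"hand": 0.1},
  ],
)

```text
clock: 19.07
ee_pos: [0.5492, 0.0702, 0.0385]
tool_rot: [[0.997, -0.081, 0.0], [-0.081, -0.997, -0.0], [0.0, 0.0, -1.0]]
ft_force: [0.0, 0.1, 0.1]
finger_gap: 0.0386
gripper_force: 0.0
```

step_arm(
  plan=[
    {"travel": [0,0,0.01],"turn": 0,"hand": 0.1},
    {"travel": [0,0,0.03],"turn": 0,"hand": 0.1},
    {"travel": [0,0,0.035],"turn": 0,"hand": 0},
    {"travel": [0,0,0.035],"turn": 0,"hand": -1},
    {"travel": [0,-0.03,0.035],"turn": 0,"hand": -1},
    {"travel": [0,-0.035,0.01],"turn": 0,"hand": -1},
    {"travel": [0,-0.035,0],"turn": 0,"hand": -1},
    {"travel": [0,-0.035,0],"turn": 0,"hand": -1},
  ],
)

```text
clock: 19.73
ee_pos: [0.5497, -0.0632, 0.1925]
tool_rot: [[0.997, -0.08, 0.004], [-0.08, -0.997, -0.001], [0.004, 0.0, -1.0]]
ft_force: [0.7, -1.2, 0.5]
finger_gap: 0.0691
gripper_force: 0.0
```

step_arm(
  plan=[
    {"travel": [0,-0.035,0],"turn": 0,"hand": -1},
    {"travel": [0,-0.035,0],"turn": 0,"hand": -1},
    {"travel": [0,-0.035,0],"turn": 0,"hand": -1},
    {"travel": [0,-0.035,0],"turn": 0,"hand": -1},
    {"travel": [0,-0.03,0],"turn": 0,"hand": -1},
    {"travel": [0,0,0],"turn": 0,"hand": -1},
    {"travel": [0,0,0],"turn": 0,"hand": -1},
    {"travel": [0,0,0],"turn": 0,"hand": -1},
  ],
)

```text
clock: 20.4
ee_pos: [0.5492, -0.231, 0.1904]
tool_rot: [[0.997, -0.081, 0.0], [-0.081, -0.997, 0.001], [0.0, -0.001, -1.0]]
ft_force: [0.0, 0.6, 0.0]
finger_gap: 0.0869
gripper_force: 0.0
```

```bash
python3 - <<'E'
from h import *
print(sense()['ee_pos'])
p,o=pots('wrist')
for x in o: print(x)
p,o=pots('top',.052)
for x in o: print('top',x)
E
```

```text
[ 0.54920678 -0.23101818  0.19039165]
([36, 82, 17, 32, 310], [0.6622, 0.0238, 0.046])
([312, 122, 27, 28, 579], [0.6024, -0.2397, 0.046])
([27, 202, 26, 24, 249], [0.5509, 0.061, 0.046])
top ([253, 169, 13, 7, 32], [0.6838, 0.2033, 0.052])
top ([259, 191, 9, 9, 63], [0.6186, 0.1893, 0.052])
top ([161, 202, 18, 23, 59], [0.5686, 0.4479, 0.052])
top ([279, 216, 9, 10, 65], [0.5502, 0.1346, 0.052])
top ([303, 218, 9, 9, 66], [0.5479, 0.0706, 0.052])
```

step_arm(
  plan=[
    {"travel": [0.018,-0.003,-0.02],"turn": 0,"hand": -1},
    {"travel": [0.018,-0.003,-0.02],"turn": 0,"hand": -1},
    {"travel": [0.017,-0.0025,-0.025],"turn": 0,"hand": -1},
    {"travel": [0,0,-0.025],"turn": 0,"hand": -1},
    {"travel": [0,0,-0.025],"turn": 0,"hand": -1},
    {"travel": [0,0,-0.02],"turn": 0,"hand": -1},
    {"travel": [0,0,0],"turn": 0,"hand": -1},
    {"travel": [0,0,0],"turn": 0,"hand": -1},
  ],
)

```text
clock: 21.17
ee_pos: [0.6019, -0.2387, 0.0544]
tool_rot: [[0.997, -0.079, -0.002], [-0.079, -0.997, 0.001], [-0.002, -0.001, -1.0]]
ft_force: [-0.5, 0.1, -0.3]
finger_gap: 0.0871
gripper_force: 0.0
```

```bash
python3 - <<'E'
from h import *
print(sense()['ee_pos'],sense()['finger_gap'])
p,o=pots('wrist')
for x in o: print(x)
E
```

```text
[ 0.6018857  -0.23872399  0.05442927] 0.08707029169293203
([300, 223, 45, 44, 1505], [0.6035, -0.2401, 0.046])
```

step_arm(
  plan=[
    {"travel": [0.001,-0.001,-0.012],"turn": 0,"hand": -1},
    {"travel": [0,0,-0.011],"turn": 0,"hand": -1},
    {"travel": [0,0,0],"turn": 0,"hand": -1},
    {"travel": [0,0,0],"turn": 0,"hand": 1},
    {"travel": [0,0,0],"turn": 0,"hand": 1},
    {"travel": [0,0,0],"turn": 0,"hand": 1},
    {"travel": [0,0,0],"turn": 0,"hand": 1},
    {"travel": [0,0,0],"turn": 0,"hand": 1},
  ],
)

```text
clock: 21.88
ee_pos: [0.6034, -0.2416, 0.0324]
tool_rot: [[0.997, -0.081, 0.001], [-0.081, -0.997, -0.0], [0.001, 0.0, -1.0]]
ft_force: [-0.6, 0.2, -0.1]
finger_gap: 0.0618
gripper_force: 0.0
```

step_arm(
  plan=[
    {"travel": [0,0,0],"turn": 0,"hand": 1},
    {"travel": [0,0,0],"turn": 0,"hand": 1},
    {"travel": [0,0,0],"turn": 0,"hand": 1},
    {"travel": [0,0,0],"turn": 0,"hand": 1},
    {"travel": [0,0,0],"turn": 0,"hand": 1},
    {"travel": [0,0,0],"turn": 0,"hand": 1},
    {"travel": [0,0,0],"turn": 0,"hand": 1},
    {"travel": [0,0,0],"turn": 0,"hand": 1},
  ],
)

```text
clock: 22.55
ee_pos: [0.6032, -0.2412, 0.032]
tool_rot: [[0.997, -0.081, 0.0], [-0.081, -0.997, 0.0], [0.0, -0.0, -1.0]]
ft_force: [0.2, 0.4, 1.2]
finger_gap: 0.0256
gripper_force: 15.0
```

step_arm(
  plan=[
    {"travel": [0,0,0.01],"turn": 0,"hand": 1},
    {"travel": [0,0,0.02],"turn": 0,"hand": 1},
    {"travel": [0,0,0.03],"turn": 0,"hand": 1},
    {"travel": [0,0,0.03],"turn": 0,"hand": 1},
    {"travel": [0,0,0.035],"turn": 0,"hand": 1},
    {"travel": [-0.005,0.02,0],"turn": 0,"hand": 1},
    {"travel": [-0.005,0.03,0],"turn": 0,"hand": 1},
    {"travel": [-0.005,0.03,0],"turn": 0,"hand": 1},
  ],
)

```text
clock: 23.22
ee_pos: [0.5879, -0.162, 0.1584]
tool_rot: [[0.996, -0.084, 0.002], [-0.084, -0.996, -0.001], [0.002, 0.001, -1.0]]
ft_force: [0.9, 1.1, -0.4]
finger_gap: 0.0252
gripper_force: 15.0
```

step_arm(
  plan=[
    {"travel": [-0.0027,0.033,0],"turn": 0,"hand": 1},
    {"travel": [-0.0027,0.033,0],"turn": 0,"hand": 1},
    {"travel": [-0.0027,0.033,0],"turn": 0,"hand": 1},
    {"travel": [-0.0027,0.033,0],"turn": 0,"hand": 1},
    {"travel": [-0.0027,0.033,0],"turn": 0,"hand": 1},
    {"travel": [-0.0027,0.033,0],"turn": 0,"hand": 1},
    {"travel": [-0.0027,0.033,0],"turn": 0,"hand": 1},
    {"travel": [-0.0027,0.033,0],"turn": 0,"hand": 1},
  ],
)

```text
clock: 23.88
ee_pos: [0.5661, 0.1038, 0.1577]
tool_rot: [[0.997, -0.081, 0.001], [-0.081, -0.997, -0.001], [0.001, 0.0, -1.0]]
ft_force: [-0.5, 0.2, -1.5]
finger_gap: 0.0254
gripper_force: 15.0
```

step_arm(
  plan=[
    {"travel": [-0.0027,0.033,0],"turn": 0,"hand": 1},
    {"travel": [-0.0027,0.033,0],"turn": 0,"hand": 1},
    {"travel": [-0.0026,0.025,0],"turn": 0,"hand": 1},
    {"travel": [0,0,0],"turn": 0,"hand": 1},
    {"travel": [0,0,0],"turn": 0,"hand": 1},
    {"travel": [0,0,0],"turn": 0,"hand": 1},
    {"travel": [0,0,0],"turn": 0,"hand": 1},
    {"travel": [0,0,0],"turn": 0,"hand": 1},
  ],
)

```text
clock: 24.55
ee_pos: [0.559, 0.1916, 0.157]
tool_rot: [[0.996, -0.084, 0.0], [-0.084, -0.996, -0.001], [0.0, 0.001, -1.0]]
ft_force: [-0.5, -0.5, -1.4]
finger_gap: 0.0253
gripper_force: 15.0
```

step_arm(
  plan=[
    {"travel": [-0.0005,0.0045,-0.02],"turn": 0,"hand": 1},
    {"travel": [0,0,-0.025],"turn": 0,"hand": 1},
    {"travel": [0,0,-0.025],"turn": 0,"hand": 1},
    {"travel": [0,0,-0.02],"turn": 0,"hand": 1},
    {"travel": [0,0,-0.015],"turn": 0,"hand": 1},
    {"travel": [0,0,-0.008],"turn": 0,"hand": 1},
    {"travel": [0,0,-0.004],"turn": 0,"hand": 1},
    {"travel": [0,0,0],"turn": 0,"hand": 1},
  ],
)

```text
clock: 25.22
ee_pos: [0.5581, 0.1973, 0.0396]
tool_rot: [[0.997, -0.082, -0.001], [-0.082, -0.997, -0.001], [-0.001, 0.001, -1.0]]
ft_force: [-0.1, -0.2, -1.2]
finger_gap: 0.0253
gripper_force: 15.0
```

step_arm(
  plan=[
    {"travel": [0,0,0],"turn": 0,"hand": 1},
    {"travel": [0,0,0],"turn": 0,"hand": 1},
    {"travel": [0,0,0],"turn": 0,"hand": 1},
    {"travel": [0,0,0],"turn": 0,"hand": 0.1},
    {"travel": [0,0,0],"turn": 0,"hand": 0.1},
    {"travel": [0,0,0],"turn": 0,"hand": 0.1},
    {"travel": [0,0,0],"turn": 0,"hand": 0.1},
    {"travel": [0,0,0],"turn": 0,"hand": 0.1},
  ],
)

```text
clock: 25.88
ee_pos: [0.5581, 0.1982, 0.0402]
tool_rot: [[0.997, -0.081, 0.0], [-0.081, -0.997, 0.0], [0.0, -0.0, -1.0]]
ft_force: [0.3, -0.7, 0.1]
finger_gap: 0.0385
gripper_force: 0.0
```

step_arm(
  plan=[
    {"travel": [0,0,0.01],"turn": 0,"hand": 0.1},
    {"travel": [0,0,0.03],"turn": 0,"hand": 0.1},
    {"travel": [0,0,0.035],"turn": 0,"hand": 0},
    {"travel": [0,0,0.035],"turn": 0,"hand": -1},
    {"travel": [0,0,0.035],"turn": 0,"hand": -1},
    {"travel": [0,0,0.035],"turn": 0,"hand": -1},
    {"travel": [0,0,0.035],"turn": 0,"hand": -1},
    {"travel": [0,0,0.035],"turn": 0,"hand": -1},
  ],
)

```text
clock: 26.55
ee_pos: [0.5575, 0.1981, 0.2928]
tool_rot: [[0.997, -0.081, 0.001], [-0.081, -0.997, 0.0], [0.001, -0.0, -1.0]]
ft_force: [0.7, 0.1, -0.4]
finger_gap: 0.0686
gripper_force: 0.0
```

```bash
python3 - <<'E'
from h import *
print(sense()['ee_pos'])
p,o=pots('wrist',.052); q,o2=pots('top',.052)
for x in o+['top']+o2: print(x)
p2=cap('scene')[0]
save('c5',np.vstack([cv2.resize(p[:250],(640,250)),cv2.resize(p2[100:380,130:490],(640,340))[:340]]))
E
```

```text
[0.55750966 0.19805497 0.29277412]
([296, 64, 31, 24, 156], [0.6842, 0.2009, 0.052])
([314, 114, 20, 20, 327], [0.6195, 0.1889, 0.052])
([156, 157, 34, 52, 186], [0.5671, 0.3797, 0.052])
([311, 163, 20, 21, 317], [0.5582, 0.1984, 0.052])
([410, 163, 20, 20, 312], [0.549, 0.0714, 0.052])
([122, 165, 41, 57, 403], [0.5468, 0.4476, 0.052])
([360, 165, 21, 20, 321], [0.5513, 0.1347, 0.052])
top
([253, 169, 13, 7, 30], [0.684, 0.2046, 0.052])
([278, 217, 10, 9, 62], [0.5499, 0.1346, 0.052])
([303, 218, 9, 9, 66], [0.548, 0.0704, 0.052])
```

View pics/c5.png

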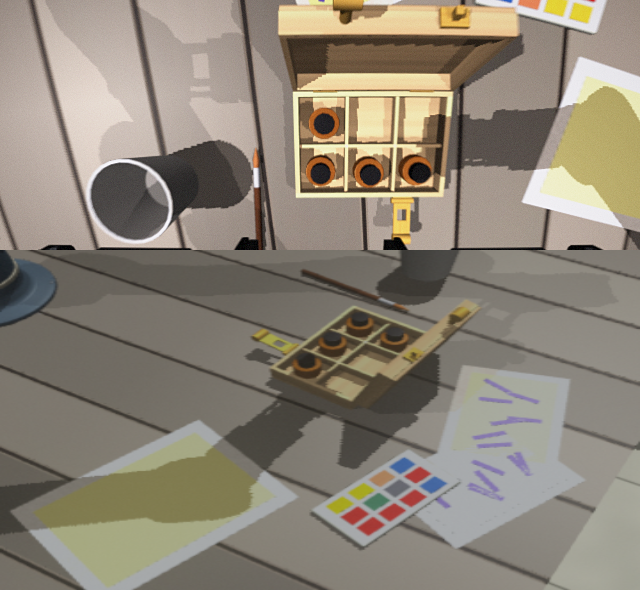

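Both views show four pots upright in their own compartments and the paper empty. The lid is still open, with its pull at about (347,12). I'll grasp the pull again and close the lid.

step_arm(
  plan=[
    {"travel": [0.032,-0.0066,0],"turn": 0,"hand": -1},
    {"travel": [0.032,-0.0066,0],"turn": 0,"hand": -1},
    {"travel": [0.032,-0.0066,0],"turn": 0,"hand": -1},
    {"travel": [0.032,-0.0066,0],"turn": 0,"hand": -1},
    {"travel": [0.032,-0.0066,0],"turn": 0,"hand": -1},
    {"travel": [0,0,-0.02],"turn": 0,"hand": -1},
    {"travel": [0,0,-0.02],"turn": 0,"hand": -1},
    {"travel": [0,0,0],"turn": 0,"hand": -1},
  ],
)

```text
clock: 27.37
ee_pos: [0.7154, 0.1637, 0.2431]
tool_rot: [[0.997, -0.081, -0.011], [-0.081, -0.997, -0.003], [-0.011, 0.004, -1.0]]
ft_force: [-0.5, -0.5, -1.7]
finger_gap: 0.0871
gripper_force: 0.0
```

step_arm(
  plan=[
    {"travel": [0,0,-0.02],"turn": 0,"hand": -1},
    {"travel": [0,0,-0.02],"turn": 0,"hand": -1},
    {"travel": [0,0,-0.02],"turn": 0,"hand": -1},
    {"travel": [0,0,-0.017],"turn": 0,"hand": -1},
    {"travel": [0,0,0],"turn": 0,"hand": -1},
    {"travel": [0,0,0],"turn": 0,"hand": -1},
    {"travel": [0,0,0],"turn": 0,"hand": -1},
    {"travel": [0,0,0],"turn": 0,"hand": -1},
  ],
)

```text
clock: 28.03
ee_pos: [0.7189, 0.1655, 0.1751]
tool_rot: [[0.997, -0.081, 0.003], [-0.081, -0.997, 0.001], [0.003, -0.001, -1.0]]
ft_force: [-0.4, -0.5, 0.5]
finger_gap: 0.0867
gripper_force: 0.0
```

step_arm(
  plan=[
    {"travel": [-0.0005,0,0.001],"turn": 0,"hand": 1},
    {"travel": [0,0,0],"turn": 0,"hand": 1},
    {"travel": [0,0,0],"turn": 0,"hand": 1},
    {"travel": [0,0,0],"turn": 0,"hand": 1},
    {"travel": [0,0,0],"turn": 0,"hand": 1},
    {"travel": [0,0,0],"turn": 0,"hand": 1},
    {"travel": [0,0,0],"turn": 0,"hand": 1},
    {"travel": [0,0,0],"turn": 0,"hand": 1},
  ],
  squeeze=25,
)

```text
clock: 28.7
ee_pos: [0.7175, 0.1651, 0.1739]
tool_rot: [[0.997, -0.081, -0.0], [-0.081, -0.997, -0.0], [-0.0, 0.0, -1.0]]
ft_force: [-0.1, 0.2, -1.0]
finger_gap: 0.0417
gripper_force: 0.0
```

step_arm(
  plan=[
    {"travel": [0,0,0],"turn": 0,"hand": 1},
    {"travel": [0,0,0],"turn": 0,"hand": 1},
    {"travel": [0,0,0],"turn": 0,"hand": 1},
    {"travel": [0,0,0],"turn": 0,"hand": 1},
    {"travel": [0,0,0],"turn": 0,"hand": 1},
    {"travel": [0,0,0],"turn": 0,"hand": 1},
    {"travel": [0,0,0],"turn": 0,"hand": 1},
    {"travel": [0,0,0],"turn": 0,"hand": 1},
  ],
)

```text
clock: 29.37
ee_pos: [0.7176, 0.1652, 0.174]
tool_rot: [[0.997, -0.081, 0.0], [-0.081, -0.997, 0.0], [0.0, -0.0, -1.0]]
ft_force: [1.2, -0.2, -0.1]
finger_gap: 0.0217
gripper_force: 25.0
```

step_arm(
  plan=[
    {"travel": [-0.0072,0.0005,0.0026],"turn": 0,"hand": 1},
    {"travel": [-0.0073,0.0005,0.0022],"turn": 0,"hand": 1},
    {"travel": [-0.0074,0.0005,0.0019],"turn": 0,"hand": 1},
    {"travel": [-0.0075,0.0005,0.0016],"turn": 0,"hand": 1},
    {"travel": [-0.0075,0.0006,0.0012],"turn": 0,"hand": 1},
    {"travel": [-0.0076,0.0006,0.0009],"turn": 0,"hand": 1},
    {"travel": [-0.0076,0.0006,0.0005],"turn": 0,"hand": 1},
    {"travel": [-0.0076,0.0006,0.0001],"turn": 0,"hand": 1},
  ],
)

```text
clock: 30.03
ee_pos: [0.6569, 0.1697, 0.1849]
tool_rot: [[0.997, -0.081, 0.0], [-0.081, -0.997, 0.0], [0.0, -0.0, -1.0]]
ft_force: [4.2, 3.1, -6.7]
finger_gap: 0.0214
gripper_force: 25.0
```

step_arm(
  plan=[
    {"travel": [-0.0076,0.0006,-0.0002],"turn": 0,"hand": 1},
    {"travel": [-0.0076,0.0006,-0.0006],"turn": 0,"hand": 1},
    {"travel": [-0.0076,0.0006,-0.0009],"turn": 0,"hand": 1},
    {"travel": [-0.0075,0.0006,-0.0013],"turn": 0,"hand": 1},
    {"travel": [-0.0075,0.0005,-0.0016],"turn": 0,"hand": 1},
    {"travel": [-0.0074,0.0005,-0.002],"turn": 0,"hand": 1},
    {"travel": [-0.0073,0.0005,-0.0023],"turn": 0,"hand": 1},
    {"travel": [-0.0072,0.0005,-0.0026],"turn": 0,"hand": 1},
  ],
)

```text
clock: 30.7
ee_pos: [0.5987, 0.1741, 0.1744]
tool_rot: [[0.997, -0.081, 0.003], [-0.081, -0.997, 0.001], [0.003, -0.001, -1.0]]
ft_force: [5.0, 2.8, -4.4]
finger_gap: 0.022
gripper_force: 25.0
```

step_arm(
  plan=[
    {"travel": [-0.007,0.0005,-0.003],"turn": 0,"hand": 1},
    {"travel": [-0.0069,0.0005,-0.0033],"turn": 0,"hand": 1},
    {"travel": [-0.0067,0.0005,-0.0036],"turn": 0,"hand": 1},
    {"travel": [-0.0065,0.0005,-0.0039],"turn": 0,"hand": 1},
    {"travel": [-0.0064,0.0005,-0.0042],"turn": 0,"hand": 1},
    {"travel": [-0.0062,0.0005,-0.0045],"turn": 0,"hand": 1},
    {"travel": [-0.0059,0.0004,-0.0048],"turn": 0,"hand": 1},
    {"travel": [-0.0057,0.0004,-0.0051],"turn": 0,"hand": 1},
  ],
)

```text
clock: 31.37
ee_pos: [0.5453, 0.1782, 0.1413]
tool_rot: [[0.997, -0.081, -0.001], [-0.081, -0.997, -0.0], [-0.001, 0.0, -1.0]]
ft_force: [-0.7, 2.9, 4.5]
finger_gap: 0.0216
gripper_force: 25.0
```

step_arm(
  plan=[
    {"travel": [-0.0055,0.0004,-0.0053],"turn": 0,"hand": 1},
    {"travel": [-0.0052,0.0004,-0.0056],"turn": 0,"hand": 1},
    {"travel": [-0.005,0.0004,-0.0058],"turn": 0,"hand": 1},
    {"travel": [-0.0047,0.0003,-0.006],"turn": 0,"hand": 1},
    {"travel": [-0.0044,0.0003,-0.0063],"turn": 0,"hand": 1},
    {"travel": [-0.0041,0.0003,-0.0065],"turn": 0,"hand": 1},
    {"travel": [-0.0038,0.0003,-0.0066],"turn": 0,"hand": 1},
    {"travel": [-0.0035,0.0003,-0.0068],"turn": 0,"hand": 1},
  ],
)

```text
clock: 32.03
ee_pos: [0.5092, 0.1809, 0.0914]
tool_rot: [[0.997, -0.081, -0.002], [-0.081, -0.997, 0.0], [-0.002, -0.0, -1.0]]
ft_force: [-2.2, 3.9, 4.8]
finger_gap: 0.0216
gripper_force: 25.0
```

step_arm(
  plan=[
    {"travel": [-0.0032,0.0002,-0.007],"turn": 0,"hand": 1},
    {"travel": [-0.0028,0.0002,-0.0071],"turn": 0,"hand": 1},
    {"travel": [-0.0025,0.0002,-0.0072],"turn": 0,"hand": 1},
    {"travel": [-0.0022,0.0002,-0.0073],"turn": 0,"hand": 1},
    {"travel": [-0.0018,0.0001,-0.0074],"turn": 0,"hand": 1},
    {"travel": [-0.0015,0.0001,-0.0075],"turn": 0,"hand": 1},
    {"travel": [-0.0011,0.0001,-0.0076],"turn": 0,"hand": 1},
    {"travel": [-0.0008,0.0001,-0.0076],"turn": 0,"hand": 1},
  ],
)

```text
clock: 32.7
ee_pos: [0.4938, 0.182, 0.0324]
tool_rot: [[0.997, -0.08, -0.001], [-0.08, -0.997, 0.0], [-0.001, -0.0, -1.0]]
ft_force: [-1.8, 4.1, 3.0]
finger_gap: 0.0214
gripper_force: 25.0
```

step_arm(
  plan=[
    {"travel": [0,0,-0.001],"turn": 0,"hand": 1},
    {"travel": [0,0,-0.001],"turn": 0,"hand": 1},
    {"travel": [0,0,-0.001],"turn": 0,"hand": 1},
    {"travel": [0,0,-0.001],"turn": 0,"hand": 1},
    {"travel": [0,0,0],"turn": 0,"hand": 1},
    {"travel": [0,0,0],"turn": 0,"hand": 1},
    {"travel": [0,0,0],"turn": 0,"hand": 1},
    {"travel": [0,0,0],"turn": 0,"hand": 1},
  ],
)

```text
clock: 33.37
ee_pos: [0.4939, 0.182, 0.0317]
tool_rot: [[0.997, -0.081, -0.001], [-0.081, -0.997, -0.001], [-0.0, 0.001, -1.0]]
ft_force: [-8.4, 1.7, 27.0]
finger_gap: 0.0223
gripper_force: 25.0
```

step_arm(
  plan=[
    {"travel": [0,0,0.002],"turn": 0,"hand": 1},
    {"travel": [0,0,0],"turn": 0,"hand": -1},
    {"travel": [0,0,0],"turn": 0,"hand": -1},
    {"travel": [0,0,0],"turn": 0,"hand": -1},
    {"travel": [0,0,0],"turn": 0,"hand": -1},
    {"travel": [0,0,0.03],"turn": 0,"hand": -1},
    {"travel": [0,0,0.035],"turn": 0,"hand": -1},
    {"travel": [0,0,0.03],"turn": 0,"hand": -1},
  ],
)

```text
clock: 34.03
ee_pos: [0.4945, 0.1808, 0.1271]
tool_rot: [[0.997, -0.082, -0.002], [-0.082, -0.997, -0.001], [-0.001, 0.001, -1.0]]
ft_force: [0.9, 0.0, 0.5]
finger_gap: 0.0606
gripper_force: 0.0
```

step_arm(
  plan=[
    {"travel": [-0.01,-0.022,0],"turn": 0,"hand": -1},
    {"travel": [-0.01,-0.022,0],"turn": 0,"hand": -1},
    {"travel": [-0.01,-0.022,0],"turn": 0,"hand": -1},
    {"travel": [-0.008,-0.021,0],"turn": 0,"hand": -1},
    {"travel": [0,0,0],"turn": 0,"hand": -1},
    {"travel": [0,0,0],"turn": 0,"hand": -1},
    {"travel": [0,0,0],"turn": 0,"hand": -1},
    {"travel": [0,0,0],"turn": 0,"hand": -1},
  ],
)

```text
clock: 34.7
ee_pos: [0.4572, 0.0954, 0.1265]
tool_rot: [[0.997, -0.08, 0.0], [-0.08, -0.997, 0.0], [0.0, -0.0, -1.0]]
ft_force: [0.3, -0.3, -0.7]
finger_gap: 0.0869
gripper_force: 0.0
```

```bash
python3 - <<'E'
from h import *
p,d,m=cap('wrist'); P=cloud(m,d); s=sense(); print(s['ee_pos'])
C=np.array([.5855,.13]);t=np.radians(-4.2);R=np.array([[np.cos(t),-np.sin(t)],[np.sin(t),np.cos(t)]])
Q=P.copy(); xy=(P[:,:,:2]-C)@R
for x in(-.055,0,.055):
    k=(abs(xy[:,:,0]-x)<.01)&(abs(xy[:,:,1])<.08); print('lid z',x,np.nanmedian(P[:,:,2][k]))
print('knob pred',proj(m,[np.r_[C+R@[-.1276,-.045],.036]]))
save('w6',p)
E
```

```text
[0.45711422 0.09550485 0.12645101]
lid z -0.055 0.06033966315981426
lid z 0 0.06035875278739203
lid z 0.055 nan
knob pred [[321.4622067  209.53007361]]
  return np.nanmean(a, axis, out=out, keepdims=keepdims)
```

View pics/w6.png

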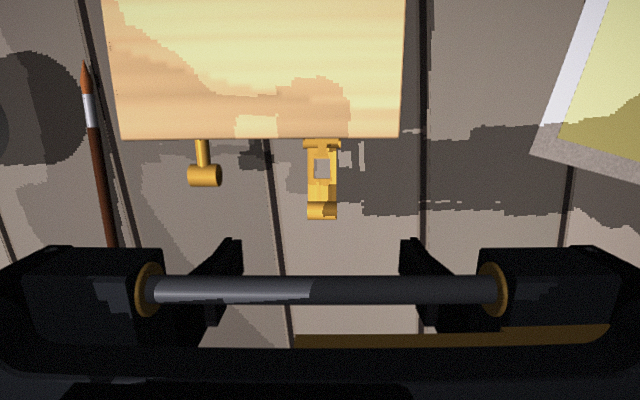

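The wrist view shows the lid flat and shut, at z = 0.060, and the hasp knob at (321,210) as predicted. I'll grasp the knob.

step_arm(
  plan=[
    {"travel": [-0.002,-0.001,-0.025],"turn": 0,"hand": -1},
    {"travel": [0,0,-0.03],"turn": 0,"hand": -1},
    {"travel": [0,0,-0.03],"turn": 0,"hand": -1},
    {"travel": [0,0,-0.019],"turn": 0,"hand": -1},
    {"travel": [0,0,0],"turn": 0,"hand": -1},
    {"travel": [0,0,0],"turn": 0,"hand": 1},
    {"travel": [0,0,0],"turn": 0,"hand": 1},
    {"travel": [0,0,0],"turn": 0,"hand": 1},
  ],
  squeeze=15,
)

```text
clock: 35.42
ee_pos: [0.456, 0.0942, 0.0239]
tool_rot: [[0.997, -0.081, 0.003], [-0.081, -0.997, 0.001], [0.003, -0.001, -1.0]]
ft_force: [0.1, -0.2, -0.3]
finger_gap: 0.0741
gripper_force: 0.0
```

step_arm(
  plan=[
    {"travel": [0,0,0],"turn": 0,"hand": 1},
    {"travel": [0,0,0],"turn": 0,"hand": 1},
    {"travel": [0,0,0],"turn": 0,"hand": 1},
    {"travel": [0,0,0],"turn": 0,"hand": 1},
    {"travel": [0,0,0],"turn": 0,"hand": 1},
    {"travel": [0,0,0],"turn": 0,"hand": 1},
    {"travel": [0,0,0],"turn": 0,"hand": 1},
    {"travel": [0,0,0],"turn": 0,"hand": 1},
  ],
)

```text
clock: 36.08
ee_pos: [0.4548, 0.0948, 0.0225]
tool_rot: [[0.997, -0.081, 0.001], [-0.081, -0.997, 0.002], [0.0, -0.002, -1.0]]
ft_force: [1.4, -0.1, -0.9]
finger_gap: 0.0239
gripper_force: 15.0
```

step_arm(
  plan=[
    {"travel": [0.0008,0,0.0046],"turn": 0,"hand": 1},
    {"travel": [0.0012,-0.0001,0.0045],"turn": 0,"hand": 1},
    {"travel": [0.0016,-0.0001,0.0045],"turn": 0,"hand": 1},
    {"travel": [0.002,-0.0001,0.0043],"turn": 0,"hand": 1},
    {"travel": [0.0023,-0.0002,0.0041],"turn": 0,"hand": 1},
    {"travel": [0.0028,-0.0002,0.0038],"turn": 0,"hand": 1},
    {"travel": [0.003,-0.0002,0.0035],"turn": 0,"hand": 1},
    {"travel": [0.0034,-0.0002,0.0033],"turn": 0,"hand": 1},
  ],
)

```text
clock: 36.75
ee_pos: [0.4715, 0.0933, 0.0555]
tool_rot: [[0.997, -0.081, -0.001], [-0.081, -0.997, 0.001], [-0.001, -0.001, -1.0]]
ft_force: [0.5, 5.9, -5.1]
finger_gap: 0.0241
gripper_force: 15.0
```

step_arm(
  plan=[
    {"travel": [0.0037,-0.0003,0.003],"turn": 0,"hand": 1},
    {"travel": [0.0039,-0.0003,0.0026],"turn": 0,"hand": 1},
    {"travel": [0.0041,-0.0003,0.0022],"turn": 0,"hand": 1},
    {"travel": [0.0043,-0.0003,0.0019],"turn": 0,"hand": 1},
    {"travel": [0.0045,-0.0003,0.0015],"turn": 0,"hand": 1},
    {"travel": [0.0046,-0.0003,0.0011],"turn": 0,"hand": 1},
    {"travel": [0.0047,-0.0003,0.0006],"turn": 0,"hand": 1},
    {"travel": [0.0047,-0.0003,0.0002],"turn": 0,"hand": 1},
  ],
)

```text
clock: 37.42
ee_pos: [0.505, 0.0909, 0.069]
tool_rot: [[0.997, -0.081, -0.003], [-0.081, -0.997, 0.0], [-0.003, 0.0, -1.0]]
ft_force: [-3.6, 4.5, 3.5]
finger_gap: 0.0235
gripper_force: 15.0
```

step_arm(
  plan=[
    {"travel": [0.001,0,0],"turn": 0,"hand": 1},
    {"travel": [0.001,0,0],"turn": 0,"hand": 1},
    {"travel": [0.001,0,0],"turn": 0,"hand": 1},
    {"travel": [0,0,0],"turn": 0,"hand": 1},
    {"travel": [0,0,0],"turn": 0,"hand": 1},
    {"travel": [0,0,0],"turn": 0,"hand": 1},
    {"travel": [0,0,0],"turn": 0,"hand": 1},
    {"travel": [0,0,0],"turn": 0,"hand": 1},
  ],
)

```text
clock: 38.08
ee_pos: [0.5088, 0.0906, 0.069]
tool_rot: [[0.997, -0.081, -0.001], [-0.081, -0.997, 0.0], [-0.001, -0.0, -1.0]]
ft_force: [-2.9, 3.7, 4.9]
finger_gap: 0.0242
gripper_force: 15.0
```

step_arm(
  plan=[
    {"travel": [0.001,0,0],"turn": 0,"hand": 1},
    {"travel": [0.001,0,0],"turn": 0,"hand": 1},
    {"travel": [0,0,0],"turn": 0,"hand": 1},
    {"travel": [0,0,0],"turn": 0,"hand": 1},
    {"travel": [0,0,0],"turn": 0,"hand": 1},
    {"travel": [0,0,0],"turn": 0,"hand": 1},
    {"travel": [0,0,0],"turn": 0,"hand": 1},
    {"travel": [0,0,0],"turn": 0,"hand": 1},
  ],
)

```text
clock: 38.75
ee_pos: [0.5097, 0.0905, 0.0688]
tool_rot: [[0.997, -0.081, -0.003], [-0.081, -0.997, -0.0], [-0.003, 0.001, -1.0]]
ft_force: [-5.9, 5.6, 7.5]
finger_gap: 0.0234
gripper_force: 15.0
```

step_arm(
  plan=[
    {"travel": [0,0,0],"turn": 0,"hand": -1},
    {"travel": [0,0,0],"turn": 0,"hand": -1},
    {"travel": [0,0,0],"turn": 0,"hand": -1},
    {"travel": [0,0,0],"turn": 0,"hand": -1},
    {"travel": [0,0,0.03],"turn": 0,"hand": -1},
    {"travel": [0,0,0.035],"turn": 0,"hand": -1},
    {"travel": [-0.01,0,0.04],"turn": 0,"hand": -1},
    {"travel": [-0.01,0,0.04],"turn": 0,"hand": -1},
  ],
)

```text
clock: 39.42
ee_pos: [0.4909, 0.0893, 0.2143]
tool_rot: [[0.997, -0.082, -0.001], [-0.082, -0.997, -0.0], [-0.001, 0.001, -1.0]]
ft_force: [0.9, -0.1, 0.1]
finger_gap: 0.0692
gripper_force: 0.0
```

step_arm(
  plan=[
    {"travel": [-0.01,-0.01,0.01],"turn": 0,"hand": -1},
    {"travel": [0,0,0],"turn": 0,"hand": -1},
    {"travel": [0,0,0],"turn": 0,"hand": -1},
    {"travel": [0,0,0],"turn": 0,"hand": -1},
    {"travel": [0,0,0],"turn": 0,"hand": -1},
    {"travel": [0,0,0],"turn": 0,"hand": -1},
    {"travel": [0,0,0],"turn": 0,"hand": -1},
    {"travel": [0,0,0],"turn": 0,"hand": -1},
  ],
)

```text
clock: 40.08
ee_pos: [0.4812, 0.0802, 0.2224]
tool_rot: [[0.997, -0.081, -0.002], [-0.081, -0.997, -0.0], [-0.002, 0.0, -1.0]]
ft_force: [-0.4, -0.5, -0.1]
finger_gap: 0.0869
gripper_force: 0.0
```

```bash
python3 - <<'E'
from h import *
import pickle
s=sense(); print(s['ee_pos'])
C=np.array([.5855,.13]);t=np.radians(-4.2);R=np.array([[np.cos(t),-np.sin(t)],[np.sin(t),np.cos(t)]])
def knob(p,m,lab):
    q=proj(m,[np.r_[C+R@[-.076,-.045],.082]])[0].astype(int); u,v=q
    s=np.s_[v-16:v+17,u-22:u+23]; hsv=cv2.cvtColor(p,cv2.COLOR_RGB2HSV)[s]
    K=(hsv[:,:,0]>12)&(hsv[:,:,0]<26)&(hsv[:,:,1]>170)&(hsv[:,:,2]>70); yy,xx=np.nonzero(K)
    uv=[np.median(xx)+u-22,np.median(yy)+v-16]; print(lab,K.sum(),uv,(plane(m,[uv],.082)[0][:2]-C)@R, [yy.min()+v-16,yy.max()+v-16])
knob(np.load('pics/w1.npz')['p'],pickle.load(open('pics/w1.pkl','rb')),'start')
p,d,m=cap('wrist'); knob(p,m,'now'); 
z=np.load('pics/scene0.npz')['p']; q=cap('scene')[0]
f=lambda a:cv2.resize(a[135:195,270:340],(400,343),interpolation=cv2.INTER_CUBIC)
save('c7',np.hstack([f(z),f(q)])); 
E
```

```text
[0.48121539 0.08021077 0.2224077 ]
start 152 [np.float64(310.0), np.float64(158.0)] [-0.07190399 -0.0471191 ] [np.int64(152), np.int64(172)]
now 153 [np.float64(309.0), np.float64(161.0)] [-0.06977171 -0.04693575] [np.int64(156), np.int64(175)]
```

View pics/c7.png

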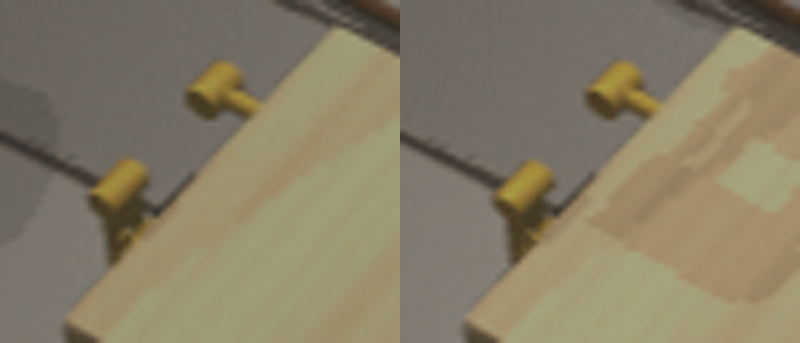

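The left (start) and right (now) crops match: the lid is shut and the hasp stands upright over its catch, with the knob at (123,186) against (120,186) at the start. Handing in.

```bash
python3 -c "
from plant import order
print(order.sign_off())"
```

```text
the job is handed in; nothing more can be done
None
```

Job handed in at about 40 s: both loose ink pots stand upright in their own compartments beside the two already packed, the lid is shut and the hasp is back up over its catch; the hand-in call gave no verdict.

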